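Load the analyser carrier in rack order

TASK

Load the grey analyser carrier with the four tall sample tubes from the white receiving rack, keeping their order: the tall tube nearest the white rack's finger lug goes into the well nearest the carrier's handle, the next one into the next well, and so on. Lower each tube in until it stands upright and fully home in its well; do not drop it in or lay it down. Leave the four short tubes standing in the white rack where they are.

Things in the scene. Friction and masses are not known exactly. Their poses are not given: they have to be found in the camera images.
- receiving_rack: White foam block 188 x 96 x 48 mm, fixed. Origin: centre of its underside; +x along its two rows of holes, towards the flat finger lug (36 mm long, 60 wide, top at z 32) that marks the first end; z up. Holes at x = +69, +23, -23, -69 mm in both rows, floor at z 8: the 19 mm holes at y = -23 hold the tall tubes, the 16 mm holes at y = +23 the short ones.
- carrier: Grey plastic carrier 188 x 50 x 50 mm, fixed, empty. Origin: centre of its underside; +x along its row of wells, towards the steel loop handle (sticks out 36 mm at z 42) that marks the first end; z up. Wells at x = +69, +23, -23, -69 mm, y = 0: 20 x 20 mm inside, floor at z 6; over the top 15 mm (z 35 to 50) the mouth flares to 38 x 38 mm and guides a tube in.
- tall_a: Tall closed sample tube, 122 mm high over all (a, b, c, d: 122, 114, 106, 98): clear, 16 mm in diameter, white label, foot tapering to 10 mm; the top 24 mm is a yellow cap 19 mm in diameter. About 22 g. Stands upright in any one of the white rack's four 19 mm holes, with short tube a beside it. Origin: centre of its underside; +z up along the tube.
- tall_b: Tall closed sample tube, 114 mm high over all (a, b, c, d: 122, 114, 106, 98): clear, 16 mm in diameter, white label, foot tapering to 10 mm; the top 24 mm is a yellow cap 19 mm in diameter. About 22 g. Stands upright in any one of the white rack's four 19 mm holes, with short tube b beside it. Origin: centre of its underside; +z up along the tube.
- tall_c: Tall closed sample tube, 106 mm high over all (a, b, c, d: 122, 114, 106, 98): clear, 16 mm in diameter, white label, foot tapering to 10 mm; the top 24 mm is a yellow cap 19 mm in diameter. About 22 g. Stands upright in any one of the white rack's four 19 mm holes, with short tube c beside it. Origin: centre of its underside; +z up along the tube.
- tall_d: Tall closed sample tube, 98 mm high over all (a, b, c, d: 122, 114, 106, 98): clear, 16 mm in diameter, white label, foot tapering to 10 mm; the top 24 mm is a yellow cap 19 mm in diameter. About 22 g. Stands upright in any one of the white rack's four 19 mm holes, with short tube d beside it. Origin: centre of its underside; +z up along the tube.
- short_a: Short closed sample tube, 72 mm high over all, 13 mm in diameter, yellow cap 16 mm in diameter; 12 g; all four look alike. The same patient's second tube: stands upright in the 16 mm hole beside tall tube a, 46 mm from it across the white rack, and stays there. Origin: centre of its underside; +z up.
- short_b: Short closed sample tube, 72 mm high over all, 13 mm in diameter, yellow cap 16 mm in diameter; 12 g; all four look alike. The same patient's second tube: stands upright in the 16 mm hole beside tall tube b, 46 mm from it across the white rack, and stays there. Origin: centre of its underside; +z up.
- short_c: Short closed sample tube, 72 mm high over all, 13 mm in diameter, yellow cap 16 mm in diameter; 12 g; all four look alike. The same patient's second tube: stands upright in the 16 mm hole beside tall tube c, 46 mm from it across the white rack, and stays there. Origin: centre of its underside; +z up.
- short_d: Short closed sample tube, 72 mm high over all, 13 mm in diameter, yellow cap 16 mm in diameter; 12 g; all four look alike. The same patient's second tube: stands upright in the 16 mm hole beside tall tube d, 46 mm from it across the white rack, and stays there. Origin: centre of its underside; +z up.

How it is judged:
By the outcome, as a careful person would: the job done as asked, in the order asked, and still so for the second after the job is handed in, with the robot touching nothing.
It also fails if it takes over 102 s, if anything falls off the work surface, if the arm or the gripper's body presses on something with over 40 N, if the wrist force passes 120 N, or if a joint passes its speed limit or range.

ROBOT

A 6-joint arm with a two-finger parallel gripper is mounted at the origin on the work surface. World frame = base frame: x ahead of the robot, y to its left, z up, the work surface at z = 0. Lengths are in m, angles in degrees, forces in N, time in s.
With the tool pointing down it reaches from about 0.25 to 0.725 m from the base axis. Payload 9.7 kg.
Tool frame: the origin (TCP) lies at the very end of the fingers, on their centre line; the grasp point (between the pads) lies 19 mm behind it; z points along the fingers, y is the direction in which the jaws open and shut (so a half turn about z gives the same grasp; the last joint's range is limited). The gripper opens to 85 mm and grips with 20 to 120 N. Pads are 22 mm wide; open, the fingers measure 114 mm over their backs; the gripper's body (76 mm by 85 mm) begins 54 mm behind the grasp point. The pads swing forward as they close: fully open they stand 13 mm farther back than shut.
Start: joints at [69.156, 4.979, 10.078, 95.1, 0, 90], TCP at [0.196, 0.514, 0.231] pointing down, gripper open.
Joint ranges: [-179.16, 179.16], [-48.56, 103.87], [-65.8, 70.77], [-126.05, 130.52], [-82.76, 87.17], [-180, 180]. Speed limits (degrees/s): [127.2, 127.2, 147.25, 180, 180, 180].

INTERFACE

Orientations are given as [roll, pitch, yaw] about the fixed x, y, z axes, in that order (R = Rz(yaw) Ry(pitch) Rx(roll)).
In Python, from workcell import bot gives the robot as it stands. The module is installed in compiled form; this text tells all that it offers.
- The arm moves only by the tool step_arm, never from a script. Its arguments are lists of equal length, an entry for each row: "dr": the turn, a rotation vector about the tool's x, y, z in rad, a list of three; "xyz": the shift along the tool's x, y, z in units of 40 mm (1.0 is 40 mm), a list of three; "gripper": the opening, from 0 (shut) to 1 (fully open). In form: {"dr": [[wx, wy, wz], ...], "xyz": [[x, y, z], ...], "gripper": [gripper, ...]}. A call has exactly 8 rows; each row is the pose to reach, as a shift and turn from the pose commanded when the call began, along the tool's axes at that moment; what a row does not reach only later rows make up. A row lasts 1/10 s, in which the tool goes at most 50 mm and 8.59 degrees, less where a joint would pass 70% of its speed; a pose out of reach is approached as far as the arm can. A call with a gripper value outside its range is refused whole. The fingers move at their own pace and stop on an object; "squeeze" is the grip in N (left out, the last holds). Time passes only in rows, so rows that repeat a pose let the fingers close, or fill a call up. It gives the time, the measured TCP pose, the force and the opening at its end, in the units of the state.
- bot.get_obs(): the state, without advancing time (a new reading comes with each control period).
- bot.camera(name): name is "side" or "top"; returns a dict with "image" (384x512x3 uint8, red, green, blue), "camera_matrix" (3x3 intrinsics, pixels), "R" (3x3) and "t" (3): a world point X has camera coordinates R X + t. Camera axes: x right, y down, z forward; pixel columns grow to the right and rows downward; lengths in m; the calibration is good to about 2 mm. A picture is of the moment at which its call begins. There is no depth.
- bot.job_done(): hands the job in, once; it reports no verdict.
Trained networks look in a picture, given as the dict that the camera call returned (one of the last four; its "shot" number tells which), for a name from the list of things; names that differ only in an ending like _2 or _b are one class to them, and where a whole thing is asked for, a point or a joint stands for the part that bears it (a point fixed in the world has none). Each returns a list of dicts, best first, with "p" (0 to 1); they miss things now and then, are a little off and sometimes report something else, mostly with a low value. They report only what shows in the picture. A call takes as long as a camera call.
- bot.regions_of(picture, thing): "region" (384x512 bool, what is visible of it) and "box" ([centre column, centre row, width, height] in pixels, round what is visible of it).
The state is a dict: "time": time; "q": joint angles; "qd": joint speeds; "joint_efforts": joint torques, N m; "ee_pos": TCP position; "tcp_rot": TCP orientation; "wrist_force": force on the tool from outside, world axes, zero at the start; "torque": the same for the moment, N m; "opening": finger opening in m.
Only numpy, scipy, OpenCV 4.12 (cv2) and the standard library are available. Lean on these libraries where they do the work, as an engineer would, in place of code of your own. Each camera call takes 0.05 s, during which the arm holds its last target.

## Working session

There is one attempt and no reset: what is moved stays moved. The work goes in short steps, Python scripts to look and compute and a tool call to move; the robot and the scene stay as the last step left them, time stands still between calls to the robot, and variables do not carry over. Pictures are saved under pics/ and viewed, and the job is handed in when it is done.

Besides the shell and the picture viewer there is one more tool, called by a JSON object that holds its "method" and its "body". step_arm: Moves the arm, as the interface text tells. Its arguments: {"type":"object","properties":{"dr":{"type":"array"},"xyz":{"type":"array"},"gripper":{"type":"array"},"squeeze":{"type":"number"}},"required":["dr","xyz","gripper"]}

```bash
mkdir -p pics; python3 - <<'E'
from workcell import bot
import cv2,numpy as np,pickle
o=bot.get_obs();print({k:np.round(v,3) for k,v in o.items()})
for n in ["side","top"]:
    p=bot.camera(n);cv2.imwrite(f"pics/{n}0.png",cv2.cvtColor(p["image"],cv2.COLOR_RGB2BGR))
    pickle.dump(p,open(f"{n}0.pkl","wb"))
    print(n,p["camera_matrix"].round(1).tolist(),p["R"].round(3).tolist(),p["t"].round(3).tolist())
    for t in ["receiving_rack","carrier","tall_a","short_a"]:
        for r in bot.regions_of(p,t): print(t,round(r["p"],2),np.round(r["box"],1), r["region"].sum())
E
```

```text
{'time': np.float64(0.0), 'q': array([ 6.9157e+01,  5.0130e+00,  1.0033e+01,  9.5098e+01, -2.0000e-03,
        9.0001e+01]), 'qd': array([ 0.069, -0.009, -0.037, -0.081,  0.068, -0.021]), 'joint_efforts': array([-1.0000e-03, -5.2039e+01,  4.6481e+01,  1.6000e-02, -0.0000e+00,
        0.0000e+00]), 'ee_pos': array([0.196, 0.514, 0.231]), 'tcp_rot': array([-1.79921e+02,  2.00000e-03,  1.59156e+02]), 'wrist_force': array([ 0.613, -0.122,  0.048]), 'torque': array([ 0.   , -0.011,  0.013]), 'opening': np.float64(0.085)}
side [[361.6, 0.0, 258.3], [0.0, 361.6, 192.2], [0.0, 0.0, 1.0]] [[-0.996, -0.086, 0.01], [-0.056, 0.553, -0.831], [0.066, -0.828, -0.556]] [0.515, 0.055, 0.789]
receiving_rack 0.85 [205.6 262.8  92.9 103.6] 4743
carrier 0.89 [254.7 153.8  39.2  50.7] 1164
tall_a 0.88 [177.2 251.5  13.9  30.4] 388
tall_a 0.82 [188.8 228.4  17.   36.7] 433
tall_a 0.74 [204.8 211.7  13.7  46.6] 391
tall_a 0.7 [213.7 203.2  11.7  31. ] 286
tall_a 0.55 [214.8 243.8  14.3  20.5] 145
short_a 0.64 [227.1 230.7   9.7  21.4] 159
short_a 0.63 [204.4 262.8  10.6  21.7] 209
short_a 0.59 [216.2 244.2  10.4  21.3] 155
short_a 0.47 [239.9 213.3  10.1  16.4] 131
top [[401.1, 0.0, 254.7], [0.0, 401.1, 193.1], [0.0, 0.0, 1.0]] [[0.058, -0.998, 0.005], [-0.977, -0.058, -0.207], [0.207, 0.007, -0.978]] [-0.042, 0.532, 0.942]
receiving_rack 0.57 [173.9 170.3  91.5  56.2] 2506
receiving_rack 0.52 [326.6 196.2  94.2  32.8] 1946
carrier 0.89 [324.3 195.6  87.4  32.8] 1933
tall_a 0.56 [188.7 159.1  13.4  14.8] 81
tall_a 0.51 [206.6 165.8   3.4  14.7] 87
tall_a 0.43 [153.9 146.7  13.   15.8] 109
tall_a 0.34 [166.7 173.7   6.   12.7] 55
short_a 0.62 [182.2 177.9  -0.5   5.9] 44
short_a 0.5 [166.2 173.9   6.    7.5] 38
short_a 0.47 [147.6 166.4  10.2  10. ] 58
```

```bash
python3 - <<'E'
import cv2
a=cv2.imread("pics/side0.png")[100:330,120:350];cv2.imwrite("pics/side0z.png",cv2.resize(a,None,fx=2.6,fy=2.6,interpolation=cv2.INTER_CUBIC))
a=cv2.imread("pics/top0.png")[110:260,100:400];cv2.imwrite("pics/top0z.png",cv2.resize(a,None,fx=2.6,fy=2.6,interpolation=cv2.INTER_CUBIC))
E
```

```text
(no output)
```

View pics/side0z.png

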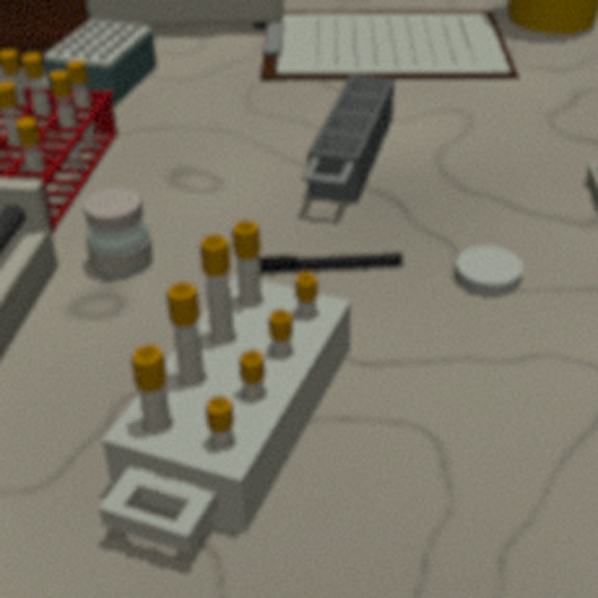

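View pics/top0z.png

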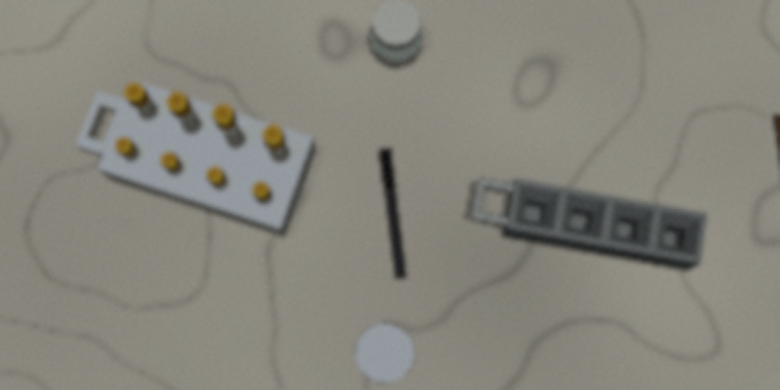

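View pics/top0.png

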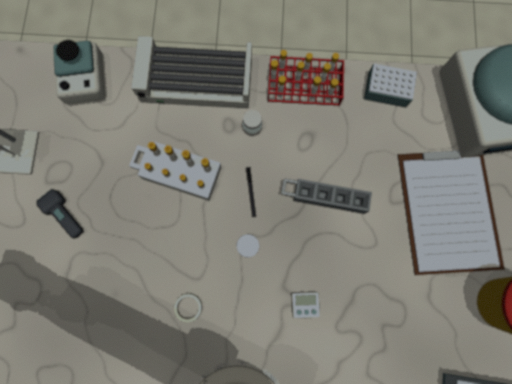

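View pics/side0.png

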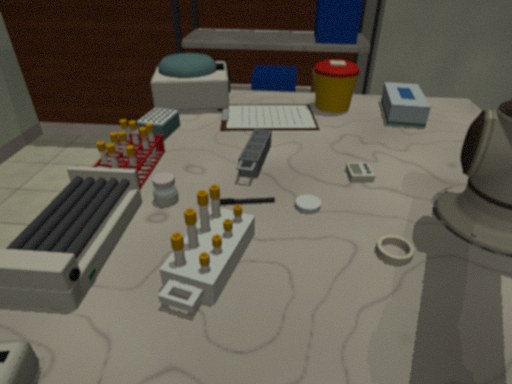

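Eight caps and both fixtures are clear. The rack is at top-view (130–222, 140–198) with its lug on the left. The carrier is at (280–370, 178–212) with its handle on the left. I'll fit both poses next.

```bash
cat > fit.py <<'E'
import numpy as np,cv2,pickle
from scipy.optimize import least_squares
C={n:pickle.load(open(f"{n}0.pkl","rb")) for n in("side","top")}
def proj(p,X):
    X=np.atleast_2d(X)@p["R"].T+p["t"]; u=X@p["camera_matrix"].T; return u[:,:2]/u[:,2:]
def W(q,P):
    c,s=np.cos(q[2]),np.sin(q[2]);P=np.atleast_2d(P).astype(float)
    return np.c_[c*P[:,0]-s*P[:,1]+q[0],s*P[:,0]+c*P[:,1]+q[1],P[:,2]]
# zoom coords -> px : top (x/2.6+100,y/2.6+110), side (+120,+100)
def T(x,y):return ((x+.5)/2.6+100-.5,(y+.5)/2.6+110-.5)
def S(x,y):return ((x+.5)/2.6+120-.5,(y+.5)/2.6+100-.5)
def fit(obs,q0):
    f=lambda q:np.concatenate([(proj(C[n],W(q,np.array(P)/1000))-np.array(u)).ravel() for n,P,u in obs])
    r=least_squares(f,q0,loss="soft_l1");return r.x,r.fun.reshape(-1,2)
def caps(n):
    im=C[n]["image"];h=cv2.cvtColor(im,cv2.COLOR_RGB2HSV)
    m=((h[...,0]>12)&(h[...,0]<32)&(h[...,1]>150)&(h[...,2]>70)).astype(np.uint8)
    k,l,st,ce=cv2.connectedComponentsWithStats(m)
    return [(ce[i].round(2).tolist(),st[i].tolist()) for i in range(1,k) if st[i][4]>8]
E
python3 - <<'E'
from fit import *
for n in C:
    for c in caps(n):print(n,c)
rack=[("top",[94,-48,48],T(140,80)),("top",[-94,-48,48],T(315,140)),("top",[-94,48,48],T(282,230)),("top",[94,48,48],T(100,170)),
("side",[94,-48,48],S(106,441)),("side",[94,48,48],S(243,478)),("side",[-94,48,48],S(351,302))]
car=[("top",[94,-25,50],T(515,180)),("top",[-94,-25,50],T(706,212)),("top",[-94,25,50],T(697,262)),("top",[94,25,50],T(505,230)),
("side",[94,-25,50],S(307,166)),("side",[94,25,50],S(352,175)),("side",[-94,25,50],S(394,82))]
for nm,o,s in(("rack",rack,0),("car",car,0)):
  # initial
  best=None
  for yaw in np.arange(0,6.28,.5):
    q,r=fit(o,[.4,0,yaw]);e=(r**2).sum()
    if best is None or e<best[0]:best=(e,q,r)
  print(nm,best[1].round(4),np.degrees(best[1][2]).round(2));print(best[2].round(1).tolist())
  np.save(nm+".npy",best[1])
E
```

```text
side ([334.91, 93.15], [316, 75, 41, 38, 1158])
side ([122.95, 122.78], [119, 118, 8, 11, 64])
side ([131.94, 124.08], [128, 120, 8, 10, 66])
side ([145.2, 129.73], [139, 124, 14, 13, 117])
side ([117.72, 136.36], [110, 131, 17, 11, 129])
side ([105.99, 146.95], [97, 141, 19, 13, 150])
side ([130.13, 149.57], [126, 144, 9, 12, 84])
side ([214.2, 191.54], [210, 185, 9, 14, 116])
side ([202.41, 197.87], [198, 191, 10, 15, 137])
side ([237.35, 209.31], [234, 204, 8, 12, 74])
side ([190.01, 216.44], [185, 209, 11, 16, 152])
side ([227.42, 224.65], [224, 220, 8, 11, 72])
side ([176.59, 241.09], [171, 233, 12, 17, 170])
side ([216.5, 240.63], [213, 235, 8, 12, 82])
side ([204.02, 258.85], [200, 253, 9, 13, 99])
top ([283.06, 53.82], [280, 50, 6, 9, 33])
top ([308.84, 56.94], [306, 54, 6, 7, 32])
top ([335.09, 56.94], [333, 54, 5, 8, 32])
top ([274.1, 63.92], [271, 61, 8, 7, 50])
top ([300.36, 65.79], [297, 62, 7, 9, 42])
top ([326.56, 67.26], [323, 63, 7, 10, 39])
top ([281.91, 79.34], [279, 76, 7, 8, 47])
top ([317.08, 80.12], [313, 76, 8, 10, 48])
top ([334.25, 82.23], [330, 79, 9, 9, 53])
top ([151.86, 146.0], [149, 143, 7, 7, 35])
top ([168.29, 149.53], [165, 146, 7, 8, 38])
top ([185.85, 154.29], [183, 151, 7, 8, 41])
top ([204.79, 162.33], [202, 159, 6, 8, 33])
top ([147.86, 166.14], [146, 164, 5, 5, 21])
top ([165.14, 171.86], [163, 170, 5, 5, 21])
top ([182.72, 177.44], [181, 175, 5, 6, 18])
top ([200.15, 183.15], [198, 181, 5, 5, 20])
rack [0.5855 0.1832 1.3091] 75.01
[[-1.8, 0.6], [-0.2, -0.3], [-0.2, 0.2], [-0.3, 0.3], [-0.7, -1.7], [-0.1, -0.2], [0.4, -1.2]]
car [ 0.5426 -0.2047  1.4497] 83.06
[[-1.2, -0.6], [-0.6, 0.2], [0.5, 0.3], [-0.4, -0.7], [-0.1, -4.7], [2.3, -6.0], [-0.2, -1.1]]
```

```bash
cat >> fit.py <<'E'
def draw(n,polys,out,crop,f):
    x0,y0,x1,y1=crop;im=cv2.cvtColor(C[n]["image"],cv2.COLOR_RGB2BGR)[y0:y1,x0:x1]
    im=cv2.resize(im,None,fx=f,fy=f,interpolation=cv2.INTER_CUBIC)
    for X in polys:
        u=(proj(C[n],X)-[x0,y0]+.5)*f
        cv2.polylines(im,[np.round(u).astype(int).reshape(-1,1,2)],len(u)>2,(0,0,255),1)
    cv2.imwrite(out,im)
def rect(q,hx,hy,z,cx=0,cy=0):return W(q,np.array([[cx+hx,cy+hy,z],[cx-hx,cy+hy,z],[cx-hx,cy-hy,z],[cx+hx,cy-hy,z]])/1000)
E
python3 - <<'E'
from fit import *
car=[("top",[94,-25,50],T(515,180)),("top",[-94,-25,50],T(706,212)),("top",[-94,25,50],T(697,262)),("top",[94,25,50],T(505,230)),
("side",[-94,25,50],S(394,82)),("side",[-94,-25,50],S(350,75))]
q,r=fit(car,[.54,-.2,1.45]);print(q,np.degrees(q[2]),r.round(1).tolist());np.save("car.npy",q)
R=np.load("rack.npy")
P=[rect(q,94,25,50),rect(q,94,25,0),rect(q,18,30,42,112)]+[rect(q,19,19,50,x) for x in(69,23,-23,-69)]+[rect(q,10,10,6,x) for x in(69,23,-23,-69)]
Q=[rect(R,94,48,48),rect(R,94,48,0),rect(R,18,30,32,112)]
draw("top",P,"pics/ct.png",(270,165,380,225),7);draw("side",P,"pics/cs.png",(225,115,285,195),7)
draw("top",Q,"pics/rt.png",(120,130,230,205),7);draw("side",Q,"pics/rs.png",(155,180,265,320),4.2)
a=[cv2.imread(f"pics/{n}.png") for n in("cs","rs")]
H=max(i.shape[0] for i in a);a=[cv2.copyMakeBorder(i,0,H-i.shape[0],0,0,0) for i in a];cv2.imwrite("pics/s1.png",np.hstack(a))
E
```

```text
[ 0.54200223 -0.20558846  1.45423349] 83.32144133761177 [[-0.9, -0.1], [-0.3, 0.3], [0.9, 0.4], [-0.1, -0.2], [-0.1, -1.2], [-0.2, -0.1]]
```

View pics/ct.png

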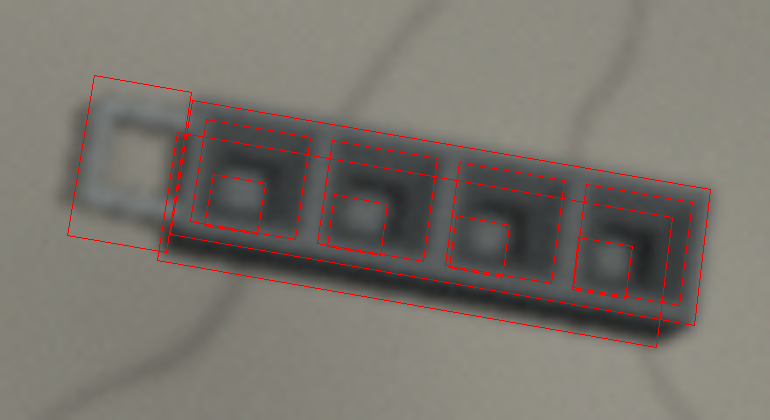

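View pics/rt.png

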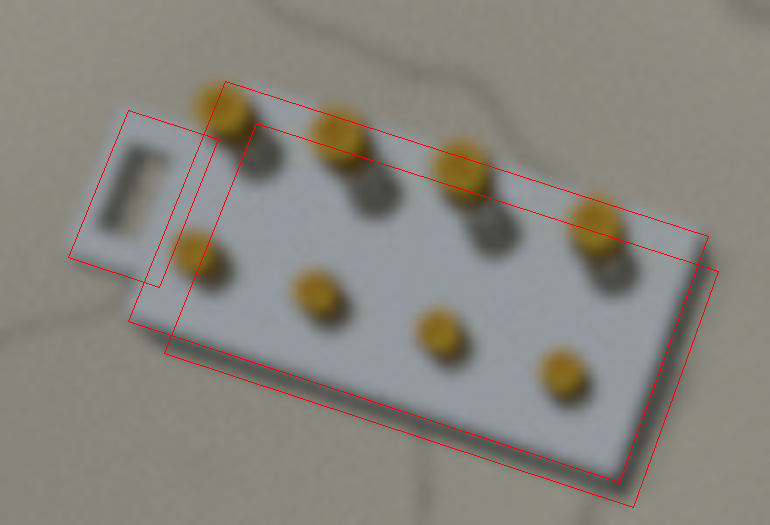

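View pics/s1.png

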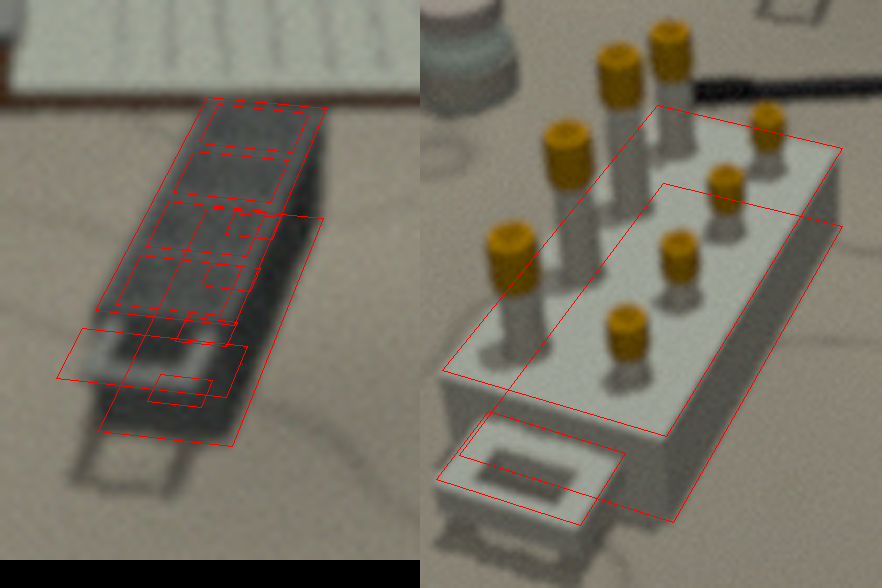

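```bash
cat >> fit.py <<'E'
from scipy.ndimage import map_coordinates,gaussian_filter
def refine(q0,edges):
    G={n:gaussian_filter(C[n]["image"].astype(float).mean(2),.8) for n in C}
    def cost(q):
        s=0
        for n,a,b in edges:
            t=np.linspace(.05,.95,60)[:,None];P=W(q,(np.array(a)*(1-t)+np.array(b)*t)/1000)
            u=proj(C[n],P);d=u[-1]-u[0];nn=np.array([-d[1],d[0]])/np.linalg.norm(d)
            g=lambda o:map_coordinates(G[n],[(u+o*nn)[:,1],(u+o*nn)[:,0]],order=1)
            s-=abs(np.median(g(1)-g(-1)))
        return s
    from scipy.optimize import minimize
    best=None
    for dx in(-.003,0,.003):
        for dy in(-.003,0,.003):
            s=np.array([[0,0,0],[.003,0,0],[0,.003,0],[0,0,.02]])+q0+[dx,dy,0]
            r=minimize(cost,s[0],method="Nelder-Mead",options=dict(initial_simplex=s,xatol=1e-5,fatol=1e-3))
            if best is None or r.fun<best.fun:best=r
    return best.x
def tri(us,ut):
    f=lambda X:np.concatenate([(proj(C["side"],X)-us).ravel(),(proj(C["top"],X)-ut).ravel()])
    r=least_squares(f,[.55,.1,.1]);return r.x,r.fun
E
python3 - <<'E'
from fit import *
R0=np.load("rack.npy");c0=np.load("car.npy")
def E(h,w,z,which):
    k=[[h,-w,z],[-h,-w,z],[-h,w,z],[h,w,z]]
    return [(n,k[i],k[(i+1)%4]) for n,i in which]
for views in ("top","both"):
    er=E(94,48,48,[("top",i) for i in range(4)]+([("side",2),("side",3)]if views=="both" else []))
    ec=E(94,25,50,[("top",i) for i in range(4)]+([("side",2),("side",0),("side",1)]if views=="both" else []))
    R=refine(R0,er);c=refine(c0,ec);print(views,R.round(4),c.round(4),np.degrees([R[2],c[2]]))
np.save("rack.npy",R);np.save("car.npy",c)
S_=[(176.59,241.09),(190.01,216.44),(202.41,197.87),(214.2,191.54),(204.02,258.85),(216.5,240.63),(227.42,224.65),(237.35,209.31)]
T_=[(151.86,146.),(168.29,149.53),(185.85,154.29),(204.79,162.33),(147.86,166.14),(165.14,171.86),(182.72,177.44),(200.15,183.15)]
for i,(a,b) in enumerate(zip(S_,T_)):
    X,r=tri(a,b);L=W([0,0,-R[2]],X-[R[0],R[1],0])[0]*1000
    print(i,X.round(4),"local",L.round(1),"res",r.round(1))
E
```

```text
top [0.5888 0.186  1.3029] [ 0.5427 -0.2039  1.4443] [74.64948769 82.75034493]
both [0.5868 0.1858 1.3181] [ 0.5424 -0.204   1.4468] [75.52289727 82.89645452]
0 [0.6272 0.2464 0.0945] local [ 68.8 -24.   94.5] res [-0.2 -0.1  0.   0.3]
1 [0.6153 0.2016 0.1104] local [ 22.4 -23.6 110.4] res [-0.3 -0.1  0.   0.5]
2 [0.6035 0.157  0.1181] local [-23.7 -23.4 118.1] res [-0.3 -0.1 -0.   0.5]
3 [0.5916 0.1127 0.1027] local [-69.6 -22.8 102.7] res [-0.1 -0.  -0.   0.2]
4 [0.5824 0.2573 0.0705] local [68.1 22.1 70.5] res [-0.1 -0.  -0.   0.2]
5 [0.5704 0.213  0.0709] local [22.2 22.7 70.9] res [-0.1 -0.  -0.   0.1]
6 [0.5589 0.1684 0.0706] local [-23.9  22.7  70.6] res [-0.1 -0.  -0.   0.2]
7 [0.5468 0.1239 0.0728] local [-70.   23.3  72.8] res [-0. -0. -0.  0.]
```

The tubes, counted from the lug, are d, b, a, c, with cap centres at z = 94, 110, 118 and 102 mm. I'll pick from the carrier-side end: c, a, b, d. First I move to hover over c.

{"method": "step_arm", "body": {"dr": [[0,0,0.147],[0,0,0.293],[0,0,0.44],[0,0,0.587],[0,0,0.734],[0,0,0.88],[0,0,1.027],[0,0,1.174]], "xyz": [[-1,-0.46,0],[-2,-0.92,0],[-3.1,-1.4,0],[-4.1,-1.9,0],[-5.2,-2.4,0],[-6.2,-2.85,0],[-7.3,-3.3,0],[-8.4,-3.8,0]], "gripper": [0.4,0.4,0.4,0.4,0.4,0.4,0.4,0.4], "squeeze": 30}}

```text
time: 1.3
ee_pos: [0.4568, 0.2509, 0.2315]
tcp_rot: [180.0, -0.0, 91.6]
wrist_force: [1.3, 0.6, -0.1]
opening: 0.0343
```

```bash
cat > mv.py <<'E'
import sys,numpy as np
from workcell import bot
from scipy.spatial.transform import Rotation as Ro
def go(x,y,z,yaw):
    o=bot.get_obs();A=Ro.from_euler("xyz",o["tcp_rot"],degrees=True);B=Ro.from_euler("xyz",[180,0,yaw],degrees=True)
    print("t",round(float(o["time"]),2),o["ee_pos"].round(4),o["tcp_rot"].round(2),"F",o["wrist_force"].round(1),"op",round(float(o["opening"]),4),"q",o["q"].round(0))
    print("xyz",(A.inv().apply(np.array([x,y,z])-o["ee_pos"])/.04).round(3),"dr",(A.inv()*B).as_rotvec().round(4))
if __name__=="__main__":go(*map(float,sys.argv[1:]))
E
python3 mv.py .5916 .1127 .19 75.1
```

```text
t 1.3 [0.4568 0.2509 0.2315] [ 1.7997e+02 -2.0000e-02  9.1560e+01] F [ 1.3  0.6 -0.1] op 0.0343 q [ 29.   1.   6.  95.   0. 117.]
xyz [-3.546  3.275  1.038] dr [ 0.0005 -0.0005  0.2872]
```

{"method": "step_arm", "body": {"dr": [[0,0,0.07],[0,0,0.14],[0,0,0.21],[0,0,0.287],[0,0,0.287],[0,0,0.287],[0,0,0.287],[0,0,0.287]], "xyz": [[-0.8,0.7,0.2],[-1.6,1.4,0.4],[-2.4,2.1,0.6],[-3.1,2.8,0.8],[-3.54,3.27,1.0],[-3.54,3.27,1.03],[-3.54,3.27,1.03],[-3.54,3.27,1.03]], "gripper": [0.4,0.4,0.4,0.4,0.4,0.4,0.4,0.4]}}

```text
time: 2.1
ee_pos: [0.5906, 0.1158, 0.1905]
tcp_rot: [180.0, -0.0, 75.5]
wrist_force: [-0.3, -0.4, 0.2]
opening: 0.0342
```

```bash
python3 - <<'E'
from mv import *
import cv2
go(.5916,.1127,.084,75.1)
for n,c in(("top",(120,110,270,220)),("side",(150,110,290,270))):
    p=bot.camera(n);im=cv2.cvtColor(p["image"],cv2.COLOR_RGB2BGR)[c[1]:c[3],c[0]:c[2]]
    cv2.imwrite(f"pics/{n}1.png",cv2.resize(im,None,fx=3.6,fy=3.6,interpolation=cv2.INTER_CUBIC))
E
```

```text
t 2.1 [0.5906 0.1158 0.1905] [ 1.7999e+02 -1.0000e-02  7.5490e+01] F [-0.3 -0.4  0.2] op 0.0342 q [ 11.  12.  13.  91.   0. 116.]
xyz [-0.07   0.044  2.663] dr [ 0.0002 -0.0003  0.0068]
```

View pics/side1.png

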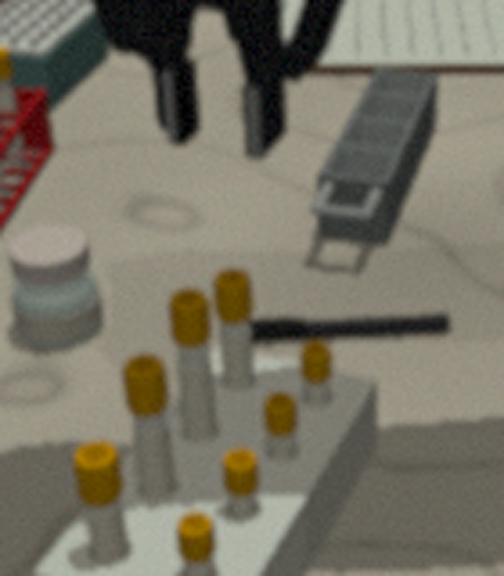

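View pics/top1.png

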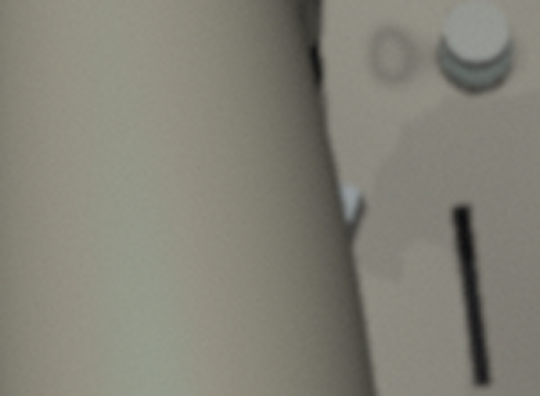

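```bash
python3 mv.py .5916 .1127 .083 75.1; python3 -c "
from fit import *
u=proj(C['side'],np.array([[.5906,.1158,.19]]));print((u-[150,110])*3.6)"
```

```text
t 2.2 [0.5906 0.1161 0.1909] [ 1.7995e+02 -3.0000e-02  7.5520e+01] F [ 0.6  0.1 -0.5] op 0.0342 q [ 11.  11.  13.  91.   0. 116.]
xyz [-0.076  0.043  2.696] dr [ 0.0008 -0.0005  0.0074]
[[220.90700811 146.30277567]]
```

The side view puts the finger midpoint at (220, 143), and the projected TCP is at (221, 146), so the two agree. Descending on c.

{"method": "step_arm", "body": {"dr": [[0,0,0.007],[0,0,0.007],[0,0,0.007],[0,0,0.007],[0,0,0.007],[0,0,0.007],[0,0,0.007],[0,0,0.007]], "xyz": [[-0.075,0.045,0.2],[-0.075,0.045,0.6],[-0.075,0.045,1.1],[-0.075,0.045,1.6],[-0.075,0.045,2.1],[-0.075,0.045,2.5],[-0.075,0.045,2.69],[-0.075,0.045,2.69]], "gripper": [0.4,0.4,0.4,0.4,0.4,0.4,0.4,0.4]}}

```text
time: 3.0
ee_pos: [0.5913, 0.1119, 0.0814]
tcp_rot: [-179.9, 0.0, 75.1]
wrist_force: [-0.4, 0.5, 0.1]
opening: 0.0339
```

{"method": "step_arm", "body": {"dr": [[0,0,0],[0,0,0],[0,0,0],[0,0,0],[0,0,0],[0,0,0],[0,0,0],[0,0,0]], "xyz": [[0,0,0],[0,0,0],[0,0,0],[0,0,0],[0,0,0],[0,0,0],[0,0,0],[0,0,0]], "gripper": [0.36,0.32,0.28,0.24,0.2,0.15,0.15,0.15]}}

```text
time: 3.8
ee_pos: [0.5922, 0.1119, 0.083]
tcp_rot: [180.0, -0.0, 75.0]
wrist_force: [-1.3, 1.1, 5.9]
opening: 0.0177
```

```bash
python3 - <<'E'
from mv import *
import cv2
go(.5916,.1127,.083,75.1)
for n,c in(("side",(150,110,290,270)),):
    p=bot.camera(n);im=cv2.cvtColor(p["image"],cv2.COLOR_RGB2BGR)[c[1]:c[3],c[0]:c[2]]
    cv2.imwrite(f"pics/{n}2.png",cv2.resize(im,None,fx=3.6,fy=3.6,interpolation=cv2.INTER_CUBIC))
E
```

```text
t 3.8 [0.5922 0.1119 0.083 ] [ 1.7996e+02 -2.0000e-02  7.5050e+01] F [-1.3  1.1  5.9] op 0.0177 q [ 11.  12.   1.  79.   0. 116.]
xyz [ 0.015 -0.021  0.001] dr [ 0.0008 -0.0004 -0.0009]
```

View pics/side2.png

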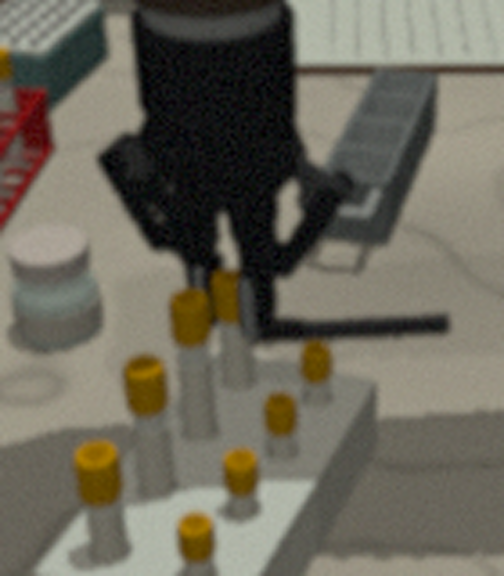

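Gripping c, with the opening at 17.7 mm. Lifting.

{"method": "step_arm", "body": {"dr": [[0,0,0],[0,0,0],[0,0,0],[0,0,0],[0,0,0],[0,0,0],[0,0,0],[0,0,0]], "xyz": [[0,0,-0.1],[0,0,-0.4],[0,0,-0.8],[0,0,-1.2],[0,0,-1.6],[0,0,-2.0],[0,0,-2.4],[0,0,-2.5]], "gripper": [0.1,0,0,0,0,0,0,0]}}

```text
time: 4.65
ee_pos: [0.5927, 0.1119, 0.185]
tcp_rot: [179.8, -0.1, 75.0]
wrist_force: [-0.7, 0.0, -0.1]
opening: 0.0183
```

```bash
python3 - <<'E'
from mv import *
import cv2
go(.5339,-.2725,.183,82.9)
for n,c in(("side",(150,80,290,240)),):
    p=bot.camera(n);im=cv2.cvtColor(p["image"],cv2.COLOR_RGB2BGR)[c[1]:c[3],c[0]:c[2]]
    cv2.imwrite(f"pics/{n}3.png",cv2.resize(im,None,fx=3.6,fy=3.6,interpolation=cv2.INTER_CUBIC))
E
```

```text
t 4.65 [0.5927 0.1119 0.185 ] [ 1.7985e+02 -7.0000e-02  7.5040e+01] F [-0.7  0.  -0.1] op 0.0183 q [ 11.  11.  12.  91.  -0. 116.]
xyz [-9.664  1.061  0.041] dr [ 0.0027 -0.001  -0.1371]
```

View pics/side3.png

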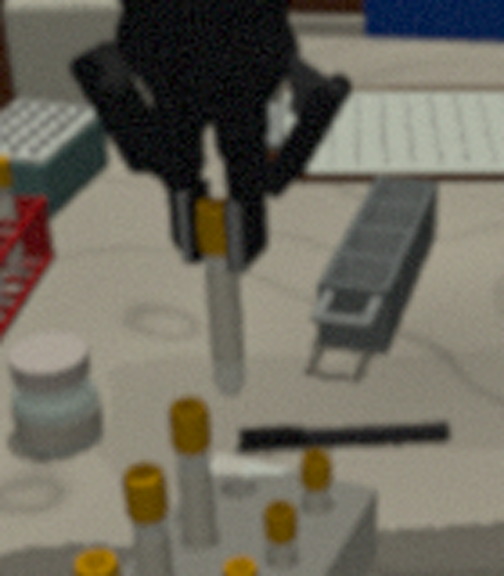

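The tube is held, hanging nearly vertical (cap at (212, 225), foot at (230, 385)). Moving to well 4.

{"method": "step_arm", "body": {"dr": [[0,0,-0.01],[0,0,-0.02],[0,0,-0.04],[0,0,-0.06],[0,0,-0.08],[0,0,-0.1],[0,0,-0.12],[0,0,-0.137]], "xyz": [[-0.2,0.02,0],[-0.7,0.08,0],[-1.4,0.15,0],[-2.2,0.24,0],[-3.0,0.33,0],[-3.8,0.42,0],[-4.6,0.5,0],[-5.4,0.6,0]], "gripper": [0,0,0,0,0,0,0,0]}}

```text
time: 5.5
ee_pos: [0.5584, -0.1047, 0.1814]
tcp_rot: [-179.9, 0.0, 83.0]
wrist_force: [-0.0, -0.4, -0.2]
opening: 0.0183
```

```bash
python3 mv.py .5339 -.2725 .183 82.9
```

```text
t 5.5 [ 0.5584 -0.1047  0.1814] [-179.91    0.     82.96] F [-0.  -0.4 -0.2] op 0.0183 q [-11.   7.   7.  90.  -0.  86.]
xyz [-4.239 -0.093 -0.039] dr [-0.0016  0.      0.0011]
```

{"method": "step_arm", "body": {"dr": [[0,0,0],[0,0,0],[0,0,0],[0,0,0],[0,0,0],[0,0,0],[0,0,0],[0,0,0]], "xyz": [[-0.7,0,0],[-1.5,0,0],[-2.3,-0.04,0],[-3.0,-0.06,0],[-3.7,-0.08,0],[-4.1,-0.09,0],[-4.24,-0.09,0],[-4.24,-0.09,0]], "gripper": [0,0,0,0,0,0,0,0]}}

```text
time: 6.3
ee_pos: [0.5346, -0.2711, 0.182]
tcp_rot: [-180.0, -0.0, 82.9]
wrist_force: [-0.9, -0.8, -0.2]
opening: 0.0178
```

```bash
python3 - <<'E'
from mv import *
import cv2
a=[]
for n,c in(("side",(200,60,320,200)),("top",(260,130,400,230))):
    p=bot.camera(n);im=cv2.cvtColor(p["image"],cv2.COLOR_RGB2BGR)[c[1]:c[3],c[0]:c[2]]
    im=cv2.resize(im,None,fx=3,fy=3,interpolation=cv2.INTER_CUBIC);a.append(cv2.copyMakeBorder(im,0,420-im.shape[0],0,0,0))
cv2.imwrite("pics/4.png",np.hstack(a))
go(.5339,-.2725,.082,82.9)
E
```

```text
t 6.4 [ 0.535  -0.2701  0.1823] [-1.7998e+02 -2.0000e-02  8.2930e+01] F [ 0.9  0.5 -0.3] op 0.0179 q [-27.  11.  11.  90.   0.  70.]
xyz [-0.065 -0.02   2.509] dr [-0.0003 -0.0004  0.0006]
```

View pics/4.png

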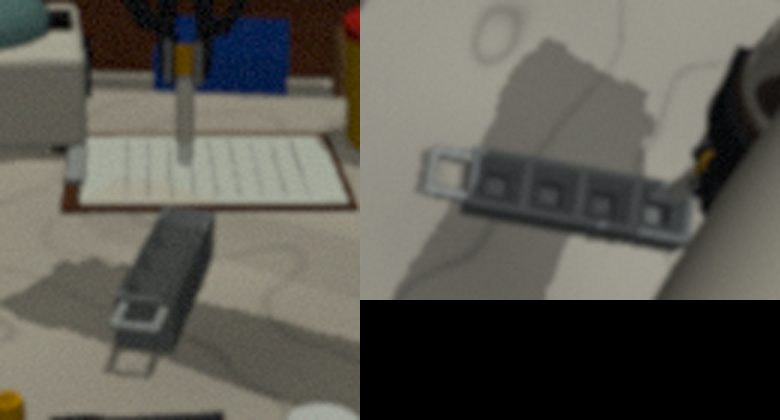

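Aligned over well 4. Lowering, slowly at the end.

{"method": "step_arm", "body": {"dr": [[0,0,0],[0,0,0],[0,0,0],[0,0,0],[0,0,0],[0,0,0],[0,0,0],[0,0,0]], "xyz": [[-0.06,-0.02,0.2],[-0.06,-0.02,0.5],[-0.06,-0.02,0.85],[-0.06,-0.02,1.2],[-0.06,-0.02,1.5],[-0.06,-0.02,1.7],[-0.06,-0.02,1.85],[-0.06,-0.02,2.0]], "gripper": [0,0,0,0,0,0,0,0]}}

```text
time: 7.2
ee_pos: [0.534, -0.2734, 0.1024]
tcp_rot: [180.0, 0.0, 82.9]
wrist_force: [0.5, -1.4, 0.6]
opening: 0.0176
```

{"method": "step_arm", "body": {"dr": [[0,0,0],[0,0,0],[0,0,0],[0,0,0],[0,0,0],[0,0,0],[0,0,0],[0,0,0]], "xyz": [[0,0,0.1],[0,0,0.2],[0,0,0.3],[0,0,0.37],[0,0,0.43],[0,0,0.47],[0,0,0.5],[0,0,0.5]], "gripper": [0,0,0,0,0,0,0,0]}}

```text
time: 8.0
ee_pos: [0.5338, -0.2733, 0.0824]
tcp_rot: [-180.0, 0.0, 82.9]
wrist_force: [0.3, -3.5, -0.5]
opening: 0.0181
```

```bash
python3 mv.py .5339 -.2725 .081 82.9
```

```text
t 8.0 [ 0.5338 -0.2733  0.0824] [-1.800e+02  1.000e-02  8.289e+01] F [ 0.3 -3.5 -0.5] op 0.0181 q [-27.  11.   1.  79.  -0.  70.]
xyz [ 0.019 -0.     0.034] dr [-0.      0.0001 -0.0002]
```

{"method": "step_arm", "body": {"dr": [[0,0,0],[0,0,0],[0,0,0],[0,0,0],[0,0,0],[0,0,0],[0,0,0],[0,0,0]], "xyz": [[-0.03,0,0.02],[-0.03,0,0.04],[-0.03,0,0.06],[-0.03,0,0.08],[-0.03,0,0.1],[-0.03,0,0.1],[-0.03,0,0.1],[-0.03,0,0.1]], "gripper": [0,0,0,0,0,0,0,0]}}

```text
time: 8.8
ee_pos: [0.5344, -0.2746, 0.0809]
tcp_rot: [179.8, 0.0, 82.9]
wrist_force: [-3.2, -0.3, 15.2]
opening: 0.018
```

```bash
python3 mv.py .5339 -.2725 .081 82.9
```

```text
t 8.8 [ 0.5344 -0.2746  0.0809] [1.7983e+02 5.0000e-02 8.2900e+01] F [-3.2 -0.3 15.2] op 0.018 q [-27.  11.   1.  79.   0.  70.]
xyz [ 0.051 -0.018 -0.003] dr [ 0.0029  0.0008 -0.    ]
```

c bottomed at the expected height with 15 N axial force. Releasing and lifting.

{"method": "step_arm", "body": {"dr": [[0,0,0],[0,0,0],[0,0,0],[0,0,0],[0,0,0],[0,0,0],[0,0,0],[0,0,0]], "xyz": [[0,0,-0.04],[0,0,-0.05],[0,0,-0.05],[0,0,-0.05],[0,0,-0.05],[0,0,-0.05],[0,0,-0.05],[0,0,-0.05]], "gripper": [0,0.2,0.25,0.3,0.35,0.4,0.4,0.4]}}

```text
time: 9.6
ee_pos: [0.5337, -0.2743, 0.0804]
tcp_rot: [-180.0, -0.0, 82.9]
wrist_force: [0.3, -0.5, -1.0]
opening: 0.0342
```

{"method": "step_arm", "body": {"dr": [[0,0,0],[0,0,0],[0,0,0],[0,0,0],[0,0,0],[0,0,0],[0,0,0],[0,0,0]], "xyz": [[0,0,-0.2],[0,0,-0.5],[0,0,-0.9],[0,0,-1.4],[0,0,-1.9],[0,0,-2.4],[0,0,-2.8],[0,0,-2.8]], "gripper": [0.4,0.4,0.4,0.4,0.4,0.4,0.4,0.4]}}

```text
time: 10.4
ee_pos: [0.5346, -0.2748, 0.1961]
tcp_rot: [179.7, 0.1, 82.9]
wrist_force: [0.6, 0.7, 0.2]
opening: 0.0344
```

```bash
python3 - <<'E'
from mv import *
import cv2
a=[]
for n,c in(("side",(200,60,320,200)),("top",(260,130,400,230))):
    p=bot.camera(n);im=cv2.cvtColor(p["image"],cv2.COLOR_RGB2BGR)[c[1]:c[3],c[0]:c[2]]
    im=cv2.resize(im,None,fx=3,fy=3,interpolation=cv2.INTER_CUBIC);a.append(cv2.copyMakeBorder(im,0,420-im.shape[0],0,0,0))
cv2.imwrite("pics/5.png",np.hstack(a))
go(.6035,.157,.21,75.1)
E
```

```text
t 10.5 [ 0.5339 -0.2745  0.1929] [1.7994e+02 2.0000e-02 8.2900e+01] F [-0.  -0.5  0.4] op 0.0341 q [-27.  11.  13.  92.   0.  70.]
xyz [10.919  0.394 -0.43 ] dr [0.001  0.0003 0.1361]
```

View pics/5.png

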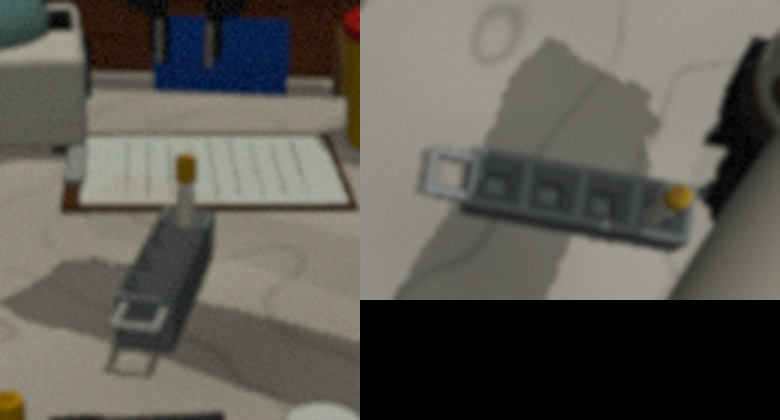

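c stands upright in well 4. Next is tube a.

{"method": "step_arm", "body": {"dr": [[0,0,0],[0,0,0.02],[0,0,0.04],[0,0,0.06],[0,0,0.08],[0,0,0.1],[0,0,0.12],[0,0,0.136]], "xyz": [[0.3,0,-0.1],[1.1,0.03,-0.2],[2.1,0.07,-0.3],[3.2,0.12,-0.43],[4.3,0.16,-0.43],[5.4,0.2,-0.43],[6.5,0.24,-0.43],[7.6,0.28,-0.43]], "gripper": [0.4,0.4,0.4,0.4,0.4,0.4,0.4,0.4]}}

```text
time: 11.3
ee_pos: [0.5818, 0.0284, 0.2091]
tcp_rot: [-179.9, 0.0, 75.1]
wrist_force: [0.5, 0.1, 0.3]
opening: 0.034
```

```bash
python3 mv.py .6035 .157 .2 75.1
```

```text
t 11.3 [0.5818 0.0284 0.2091] [-1.7994e+02  1.0000e-02  7.5070e+01] F [0.5 0.1 0.3] op 0.034 q [  3.   9.  12.  93.   0. 108.]
xyz [ 3.245 -0.303  0.228] dr [-0.001   0.0002 -0.0005]
```

{"method": "step_arm", "body": {"dr": [[0,0,0],[0,0,0],[0,0,0],[0,0,0],[0,0,0],[0,0,0],[0,0,0],[0,0,0]], "xyz": [[0.8,-0.05,0],[1.6,-0.12,0],[2.3,-0.2,0],[2.8,-0.25,0.1],[3.1,-0.29,0.2],[3.24,-0.3,0.22],[3.24,-0.3,0.22],[3.24,-0.3,0.22]], "gripper": [0.4,0.4,0.4,0.4,0.4,0.4,0.4,0.4]}}

```text
time: 12.1
ee_pos: [0.604, 0.1536, 0.2009]
tcp_rot: [-180.0, 0.0, 75.1]
wrist_force: [0.7, 0.2, 0.3]
opening: 0.0345
```

```bash
python3 - <<'E'
from mv import *
import cv2
p=bot.camera("side")
go(.6035,.157,.099,75.1)
E
```

```text
t 12.15 [0.6041 0.1534 0.2011] [179.99   0.    75.05] F [ 0.5 -0.   0.5] op 0.0344 q [ 14.  15.  18.  93.  -0. 119.]
xyz [ 0.084 -0.038  2.554] dr [ 0.0002  0.0001 -0.0009]
```

{"method": "step_arm", "body": {"dr": [[0,0,0],[0,0,0],[0,0,0],[0,0,0],[0,0,0],[0,0,0],[0,0,0],[0,0,0]], "xyz": [[0.08,-0.04,0.2],[0.08,-0.04,0.6],[0.08,-0.04,1.1],[0.08,-0.04,1.6],[0.08,-0.04,2.0],[0.08,-0.04,2.35],[0.08,-0.04,2.55],[0.08,-0.04,2.55]], "gripper": [0.4,0.4,0.4,0.4,0.4,0.4,0.4,0.4]}}

```text
time: 12.95
ee_pos: [0.6028, 0.1575, 0.0977]
tcp_rot: [-179.9, 0.0, 75.1]
wrist_force: [-0.8, -0.1, -0.5]
opening: 0.0346
```

{"method": "step_arm", "body": {"dr": [[0,0,0],[0,0,0],[0,0,0],[0,0,0],[0,0,0],[0,0,0],[0,0,0],[0,0,0]], "xyz": [[0,0,0],[0,0,0],[0,0,0],[0,0,0],[0,0,0],[0,0,0],[0,0,0],[0,0,0]], "gripper": [0.36,0.32,0.28,0.24,0.2,0.1,0,0]}}

```text
time: 13.75
ee_pos: [0.6036, 0.1578, 0.0994]
tcp_rot: [180.0, -0.0, 75.1]
wrist_force: [0.0, 0.3, 5.7]
opening: 0.0183
```

```bash
python3 mv.py .6035 .157 .099 75.1
```

```text
t 13.75 [0.6036 0.1578 0.0994] [ 1.7995e+02 -3.0000e-02  7.5100e+01] F [0.  0.3 5.7] op 0.0183 q [ 15.  14.   6.  82.  -0. 120.]
xyz [-0.021  0.002  0.01 ] dr [ 0.0008 -0.0004  0.0001]
```

{"method": "step_arm", "body": {"dr": [[0,0,0],[0,0,0],[0,0,0],[0,0,0],[0,0,0],[0,0,0],[0,0,0],[0,0,0]], "xyz": [[0,0,-0.1],[0,0,-0.4],[0,0,-0.8],[0,0,-1.2],[0,0,-1.6],[0,0,-2.0],[0,0,-2.4],[0,0,-2.5]], "gripper": [0,0,0,0,0,0,0,0]}}

```text
time: 14.55
ee_pos: [0.6039, 0.1579, 0.2014]
tcp_rot: [179.9, -0.1, 75.1]
wrist_force: [-0.8, 0.1, -0.1]
opening: 0.0181
```

```bash
python3 - <<'E'
from mv import *
import cv2
for n,c in(("side",(150,80,290,240)),):
    p=bot.camera(n);im=cv2.cvtColor(p["image"],cv2.COLOR_RGB2BGR)[c[1]:c[3],c[0]:c[2]]
    cv2.imwrite(f"pics/{n}6.png",cv2.resize(im,None,fx=3.6,fy=3.6,interpolation=cv2.INTER_CUBIC))
go(.5394,-.2283,.199,82.9)
E
```

```text
t 14.6 [0.6039 0.1579 0.2009] [ 1.7988e+02 -7.0000e-02  7.5100e+01] F [-0.5 -0.8  0.2] op 0.0181 q [ 15.  15.  18.  93.   0. 120.]
xyz [-9.744  0.924  0.038] dr [ 0.0022 -0.001  -0.1361]
```

View pics/side6.png

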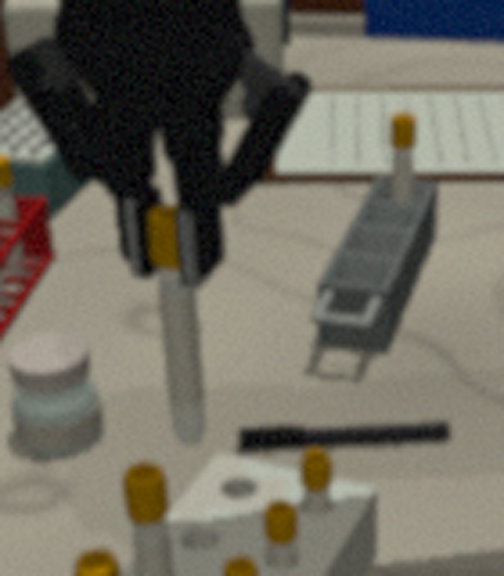

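Tube a is held upright (cap at (165, 238), foot at (188, 440)). Moving to well 3.

{"method": "step_arm", "body": {"dr": [[0,0,-0.01],[0,0,-0.02],[0,0,-0.04],[0,0,-0.06],[0,0,-0.08],[0,0,-0.1],[0,0,-0.12],[0,0,-0.136]], "xyz": [[-0.2,0.02,0],[-0.7,0.07,0],[-1.4,0.13,0],[-2.2,0.21,0],[-3.0,0.28,0],[-3.8,0.36,0],[-4.6,0.43,0],[-5.4,0.51,0]], "gripper": [0,0,0,0,0,0,0,0]}}

```text
time: 15.4
ee_pos: [0.5665, -0.0579, 0.1978]
tcp_rot: [-179.9, 0.0, 83.0]
wrist_force: [0.0, -0.3, 0.1]
opening: 0.0177
```

```bash
python3 mv.py .5394 -.2283 .199 82.9
```

```text
t 15.4 [ 0.5665 -0.0579  0.1978] [-1.7991e+02  1.0000e-02  8.2960e+01] F [ 0.  -0.3  0.1] op 0.0177 q [-6.  7.  9. 92. -0. 91.]
xyz [-4.311 -0.15  -0.03 ] dr [-0.0016  0.0002  0.0011]
```

{"method": "step_arm", "body": {"dr": [[0,0,0],[0,0,0],[0,0,0],[0,0,0],[0,0,0],[0,0,0],[0,0,0],[0,0,0]], "xyz": [[-0.8,-0.02,0],[-1.6,-0.05,0],[-2.4,-0.08,0],[-3.1,-0.11,0],[-3.8,-0.13,0],[-4.2,-0.15,0],[-4.36,-0.15,0],[-4.36,-0.15,0]], "gripper": [0,0,0,0,0,0,0,0]}}

```text
time: 16.2
ee_pos: [0.5398, -0.2288, 0.1984]
tcp_rot: [-180.0, -0.0, 82.9]
wrist_force: [1.1, -0.1, -0.5]
opening: 0.0182
```

```bash
python3 - <<'E'
from mv import *
p=bot.camera("side")
go(.5394,-.2283,.0974,82.9)
E
```

```text
t 16.25 [ 0.54   -0.2282  0.1986] [-1.7997e+02 -2.0000e-02  8.2890e+01] F [ 0.7 -0.5 -0.7] op 0.0181 q [-23.   9.  11.  92.   0.  74.]
xyz [-0.006 -0.013  2.529] dr [-0.0005 -0.0004 -0.0001]
```

{"method": "step_arm", "body": {"dr": [[0,0,0],[0,0,0],[0,0,0],[0,0,0],[0,0,0],[0,0,0],[0,0,0],[0,0,0]], "xyz": [[0,-0.01,0.2],[0,-0.01,0.5],[0,-0.01,0.85],[0,-0.01,1.2],[0,-0.01,1.5],[0,-0.01,1.7],[0,-0.01,1.85],[0,-0.01,2.0]], "gripper": [0,0,0,0,0,0,0,0]}}

```text
time: 17.05
ee_pos: [0.5397, -0.2286, 0.1186]
tcp_rot: [180.0, 0.0, 82.9]
wrist_force: [-0.3, -0.5, -0.3]
opening: 0.0178
```

{"method": "step_arm", "body": {"dr": [[0,0,0],[0,0,0],[0,0,0],[0,0,0],[0,0,0],[0,0,0],[0,0,0],[0,0,0]], "xyz": [[0,0,0.1],[0,0,0.2],[0,0,0.3],[0,0,0.37],[0,0,0.43],[0,0,0.47],[0,0,0.5],[0,0,0.5]], "gripper": [0,0,0,0,0,0,0,0]}}

```text
time: 17.85
ee_pos: [0.5396, -0.2285, 0.0988]
tcp_rot: [-180.0, -0.0, 82.9]
wrist_force: [0.6, -0.4, -0.5]
opening: 0.018
```

```bash
python3 mv.py .5394 -.2283 .0974 82.9
```

```text
t 17.85 [ 0.5396 -0.2285  0.0988] [-180.    -0.    82.9] F [ 0.6 -0.4 -0.5] op 0.018 q [-23.   9.   0.  81.   0.  74.]
xyz [ 0.004 -0.006  0.035] dr [-0.0001 -0.     -0.0001]
```

No side force this time. Pressing the last 2 mm home, then releasing.

{"method": "step_arm", "body": {"dr": [[0,0,0],[0,0,0],[0,0,0],[0,0,0],[0,0,0],[0,0,0],[0,0,0],[0,0,0]], "xyz": [[0,0,0.02],[0,0,0.04],[0,0,0.06],[0,0,0.07],[0,0,0.08],[0,0,0.08],[0,0,0.08],[0,0,0.08]], "gripper": [0,0,0,0,0,0,0,0]}}

```text
time: 18.65
ee_pos: [0.5402, -0.2288, 0.0973]
tcp_rot: [179.9, 0.0, 82.9]
wrist_force: [-1.9, 1.4, 8.9]
opening: 0.0183
```

{"method": "step_arm", "body": {"dr": [[0,0,0],[0,0,0],[0,0,0],[0,0,0],[0,0,0],[0,0,0],[0,0,0],[0,0,0]], "xyz": [[0,0,-0.02],[0,0,-0.02],[0,0,-0.02],[0,0,-0.02],[0,0,-0.02],[0,0,-0.02],[0,0,-0.02],[0,0,-0.02]], "gripper": [0,0.2,0.25,0.3,0.35,0.4,0.4,0.4]}}

```text
time: 19.45
ee_pos: [0.5396, -0.2285, 0.0964]
tcp_rot: [-180.0, -0.0, 82.9]
wrist_force: [-0.3, 0.1, -0.3]
opening: 0.0343
```

{"method": "step_arm", "body": {"dr": [[0,0,0],[0,0,0],[0,0,0],[0,0,0],[0,0,0],[0,0,0],[0,0,0],[0,0,0]], "xyz": [[0,0,-0.2],[0,0,-0.5],[0,0,-0.9],[0,0,-1.4],[0,0,-1.9],[0,0,-2.4],[0,0,-2.8],[0,0,-2.8]], "gripper": [0.4,0.4,0.4,0.4,0.4,0.4,0.4,0.4]}}

```text
time: 20.25
ee_pos: [0.5405, -0.2289, 0.2121]
tcp_rot: [179.7, 0.1, 82.9]
wrist_force: [0.7, 0.6, 0.1]
opening: 0.0342
```

```bash
python3 - <<'E'
from mv import *
import cv2
a=[]
for n,c in(("side",(200,60,320,200)),("top",(260,130,400,230))):
    p=bot.camera(n);im=cv2.cvtColor(p["image"],cv2.COLOR_RGB2BGR)[c[1]:c[3],c[0]:c[2]]
    im=cv2.resize(im,None,fx=3,fy=3,interpolation=cv2.INTER_CUBIC);a.append(cv2.copyMakeBorder(im,0,420-im.shape[0],0,0,0))
cv2.imwrite("pics/7.png",np.hstack(a))
go(.6153,.2016,.2,75.1)
E
```

```text
t 20.35 [ 0.5398 -0.2286  0.2089] [1.7995e+02 2.0000e-02 8.2900e+01] F [-0.3  0.9 -0.6] op 0.0342 q [-23.  10.  13.  93.  -0.  74.]
xyz [10.906  0.541  0.219] dr [0.001  0.0002 0.1361]
```

View pics/7.png

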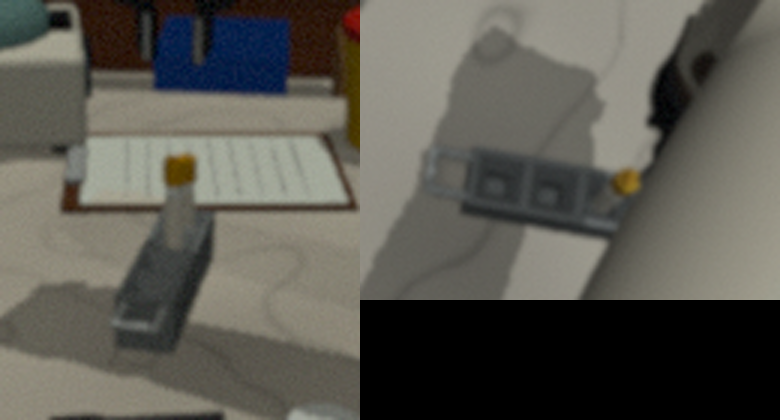

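a stands upright in well 3 (cap at top-view crop (626, 182)). Next is b.

{"method": "step_arm", "body": {"dr": [[0,0,0],[0,0,0.02],[0,0,0.04],[0,0,0.06],[0,0,0.08],[0,0,0.1],[0,0,0.12],[0,0,0.136]], "xyz": [[0.3,0,0],[1.1,0.04,0],[2.1,0.1,0],[3.2,0.15,0],[4.3,0.2,0],[5.4,0.27,0],[6.5,0.32,0],[7.6,0.38,0]], "gripper": [0.4,0.4,0.4,0.4,0.4,0.4,0.4,0.4]}}

```text
time: 21.15
ee_pos: [0.5917, 0.0738, 0.2076]
tcp_rot: [-179.9, 0.0, 75.1]
wrist_force: [0.9, 1.0, -0.1]
opening: 0.034
```

```bash
python3 mv.py .6153 .2016 .2 75.1
```

```text
t 21.15 [0.5917 0.0738 0.2076] [-1.7993e+02  2.0000e-02  7.5070e+01] F [ 0.9  1.  -0.1] op 0.034 q [  7.  11.  14.  93.   0. 112.]
xyz [ 3.239 -0.252  0.189] dr [-0.0012  0.0004 -0.0005]
```

{"method": "step_arm", "body": {"dr": [[0,0,0],[0,0,0],[0,0,0],[0,0,0],[0,0,0],[0,0,0],[0,0,0],[0,0,0]], "xyz": [[0.8,-0.05,0],[1.6,-0.12,0],[2.3,-0.18,0],[2.8,-0.23,0.1],[3.2,-0.25,0.2],[3.32,-0.28,0.2],[3.32,-0.28,0.2],[3.32,-0.28,0.2]], "gripper": [0.4,0.4,0.4,0.4,0.4,0.4,0.4,0.4]}}

```text
time: 21.95
ee_pos: [0.6156, 0.2016, 0.2007]
tcp_rot: [180.0, 0.0, 75.1]
wrist_force: [0.6, 0.4, -0.4]
opening: 0.0341
```

```bash
python3 - <<'E'
from mv import *
p=bot.camera("side")
go(.6153,.2016,.091,75.1)
E
```

```text
t 22.0 [0.6157 0.2015 0.2008] [179.98  -0.    75.04] F [-0.8  0.2  1. ] op 0.0342 q [ 18.  18.  22.  94.  -0. 123.]
xyz [-1.000e-03 -1.200e-02  2.746e+00] dr [ 0.0004 -0.     -0.001 ]
```

{"method": "step_arm", "body": {"dr": [[0,0,0],[0,0,0],[0,0,0],[0,0,0],[0,0,0],[0,0,0],[0,0,0],[0,0,0]], "xyz": [[0,-0.01,0.2],[0,-0.01,0.6],[0,-0.01,1.1],[0,-0.01,1.6],[0,-0.01,2.1],[0,-0.01,2.5],[0,-0.01,2.74],[0,-0.01,2.74]], "gripper": [0.4,0.4,0.4,0.4,0.4,0.4,0.4,0.4]}}

```text
time: 22.8
ee_pos: [0.6146, 0.2019, 0.0893]
tcp_rot: [-179.9, 0.1, 75.1]
wrist_force: [-0.5, -0.3, -0.7]
opening: 0.0345
```

{"method": "step_arm", "body": {"dr": [[0,0,0],[0,0,0],[0,0,0],[0,0,0],[0,0,0],[0,0,0],[0,0,0],[0,0,0]], "xyz": [[0,0,0],[0,0,0],[0,0,0],[0,0,0],[0,0,0],[0,0,0],[0,0,0],[0,0,0]], "gripper": [0.36,0.32,0.28,0.24,0.2,0.1,0,0]}}

```text
time: 23.6
ee_pos: [0.6155, 0.2027, 0.0915]
tcp_rot: [180.0, -0.0, 75.1]
wrist_force: [-0.4, -0.3, 6.4]
opening: 0.0178
```

{"method": "step_arm", "body": {"dr": [[0,0,0],[0,0,0],[0,0,0],[0,0,0],[0,0,0],[0,0,0],[0,0,0],[0,0,0]], "xyz": [[0,0,-0.1],[0,0,-0.4],[0,0,-0.8],[0,0,-1.2],[0,0,-1.6],[0,0,-2.0],[0,0,-2.4],[0,0,-2.5]], "gripper": [0,0,0,0,0,0,0,0]}}

```text
time: 24.4
ee_pos: [0.6158, 0.2028, 0.1935]
tcp_rot: [179.9, -0.1, 75.1]
wrist_force: [-0.6, -0.7, 0.7]
opening: 0.0178
```

```bash
python3 - <<'E'
from mv import *
import cv2
for n,c in(("side",(130,80,270,240)),):
    p=bot.camera(n);im=cv2.cvtColor(p["image"],cv2.COLOR_RGB2BGR)[c[1]:c[3],c[0]:c[2]]
    cv2.imwrite(f"pics/{n}8.png",cv2.resize(im,None,fx=3.6,fy=3.6,interpolation=cv2.INTER_CUBIC))
go(.545,-.1827,.191,82.9)
E
```

```text
t 24.45 [0.6158 0.2027 0.1929] [ 1.7988e+02 -8.0000e-02  7.5100e+01] F [ 0.3 -0.1 -0.5] op 0.0185 q [ 18.  18.  21.  93.  -0. 123.]
xyz [-9.767  0.768  0.037] dr [ 0.0022 -0.0012 -0.1361]
```

View pics/side8.png

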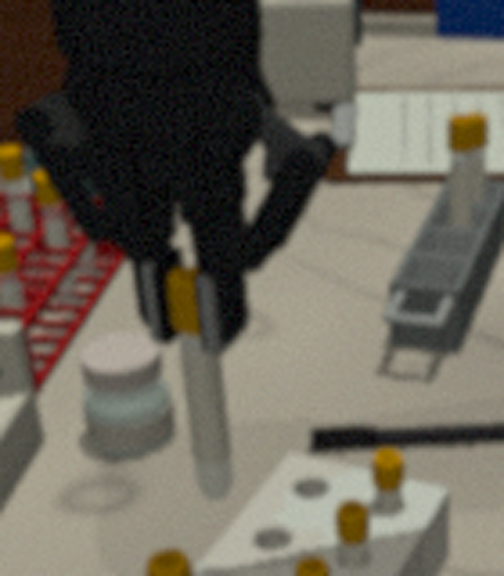

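Tube b is lifted (cap at (185, 300), foot at (212, 490)). Moving to well 2.

{"method": "step_arm", "body": {"dr": [[0,0,-0.01],[0,0,-0.02],[0,0,-0.04],[0,0,-0.06],[0,0,-0.08],[0,0,-0.1],[0,0,-0.12],[0,0,-0.136]], "xyz": [[-0.2,0.02,0],[-0.7,0.06,0],[-1.4,0.11,0],[-2.2,0.17,0],[-3.0,0.23,0],[-3.8,0.3,0],[-4.6,0.36,0],[-5.4,0.42,0]], "gripper": [0,0,0,0,0,0,0,0]}}

```text
time: 25.25
ee_pos: [0.5749, -0.0121, 0.1898]
tcp_rot: [-179.9, 0.0, 83.0]
wrist_force: [0.7, -0.2, 0.5]
opening: 0.0179
```

```bash
python3 mv.py .545 -.1827 .191 82.9
```

```text
t 25.25 [ 0.5749 -0.0121  0.1898] [-1.7991e+02  1.0000e-02  8.2960e+01] F [ 0.7 -0.2  0.5] op 0.0179 q [-1.  8.  9. 91. -0. 96.]
xyz [-4.323 -0.219 -0.029] dr [-0.0016  0.0003  0.001 ]
```

{"method": "step_arm", "body": {"dr": [[0,0,0],[0,0,0],[0,0,0],[0,0,0],[0,0,0],[0,0,0],[0,0,0],[0,0,0]], "xyz": [[-0.8,-0.03,0],[-1.6,-0.07,0],[-2.4,-0.11,0],[-3.1,-0.15,0],[-3.8,-0.19,0],[-4.2,-0.21,0],[-4.37,-0.22,0],[-4.37,-0.22,0]], "gripper": [0,0,0,0,0,0,0,0]}}

```text
time: 26.05
ee_pos: [0.5453, -0.1832, 0.1904]
tcp_rot: [-180.0, -0.0, 82.8]
wrist_force: [-0.8, 0.9, -0.1]
opening: 0.0179
```

```bash
python3 - <<'E'
from mv import *
p=bot.camera("side")
go(.545,-.1827,.0895,82.9)
E
```

```text
t 26.1 [ 0.5455 -0.1825  0.1905] [-1.7997e+02 -2.0000e-02  8.2890e+01] F [ 0.1 -0.2  0.2] op 0.018 q [-19.   8.   9.  91.   0.  79.]
xyz [-0.008 -0.012  2.526] dr [-0.0005 -0.0004 -0.0002]
```

{"method": "step_arm", "body": {"dr": [[0,0,0],[0,0,0],[0,0,0],[0,0,0],[0,0,0],[0,0,0],[0,0,0],[0,0,0]], "xyz": [[0,-0.01,0.2],[0,-0.01,0.5],[0,-0.01,0.85],[0,-0.01,1.2],[0,-0.01,1.5],[0,-0.01,1.7],[0,-0.01,1.85],[0,-0.01,2.0]], "gripper": [0,0,0,0,0,0,0,0]}}

```text
time: 26.9
ee_pos: [0.5453, -0.1828, 0.1106]
tcp_rot: [180.0, 0.0, 82.9]
wrist_force: [-0.4, 0.0, 0.2]
opening: 0.0177
```

{"method": "step_arm", "body": {"dr": [[0,0,0],[0,0,0],[0,0,0],[0,0,0],[0,0,0],[0,0,0],[0,0,0],[0,0,0]], "xyz": [[0,0,0.1],[0,0,0.2],[0,0,0.3],[0,0,0.37],[0,0,0.43],[0,0,0.47],[0,0,0.5],[0,0,0.5]], "gripper": [0,0,0,0,0,0,0,0]}}

```text
time: 27.7
ee_pos: [0.5452, -0.1828, 0.0908]
tcp_rot: [-180.0, -0.0, 82.9]
wrist_force: [0.2, -0.7, -0.7]
opening: 0.0178
```

{"method": "step_arm", "body": {"dr": [[0,0,0],[0,0,0],[0,0,0],[0,0,0],[0,0,0],[0,0,0],[0,0,0],[0,0,0]], "xyz": [[0,0,0.02],[0,0,0.04],[0,0,0.06],[0,0,0.07],[0,0,0.08],[0,0,0.08],[0,0,0.08],[0,0,0.08]], "gripper": [0,0,0,0,0,0,0,0]}}

```text
time: 28.5
ee_pos: [0.5458, -0.183, 0.0894]
tcp_rot: [179.9, 0.0, 82.9]
wrist_force: [-1.3, 1.0, 9.3]
opening: 0.018
```

b is home, with 9.3 N axial force at the expected height. Releasing.

{"method": "step_arm", "body": {"dr": [[0,0,0],[0,0,0],[0,0,0],[0,0,0],[0,0,0],[0,0,0],[0,0,0],[0,0,0]], "xyz": [[0,0,-0.02],[0,0,-0.02],[0,0,-0.02],[0,0,-0.02],[0,0,-0.02],[0,0,-0.02],[0,0,-0.02],[0,0,-0.02]], "gripper": [0,0.2,0.25,0.3,0.35,0.4,0.4,0.4]}}

```text
time: 29.3
ee_pos: [0.5452, -0.1828, 0.0884]
tcp_rot: [-180.0, -0.0, 82.9]
wrist_force: [-0.0, -0.6, 0.4]
opening: 0.0341
```

{"method": "step_arm", "body": {"dr": [[0,0,0],[0,0,0],[0,0,0],[0,0,0],[0,0,0],[0,0,0],[0,0,0],[0,0,0]], "xyz": [[0,0,-0.2],[0,0,-0.5],[0,0,-0.9],[0,0,-1.4],[0,0,-1.9],[0,0,-2.4],[0,0,-2.7],[0,0,-2.7]], "gripper": [0.4,0.4,0.4,0.4,0.4,0.4,0.4,0.4]}}

```text
time: 30.1
ee_pos: [0.546, -0.183, 0.1989]
tcp_rot: [179.8, 0.0, 82.9]
wrist_force: [-0.0, -0.8, 0.4]
opening: 0.0342
```

```bash
python3 - <<'E'
from mv import *
import cv2
a=[]
for n,c in(("side",(200,60,320,200)),("top",(260,130,400,230))):
    p=bot.camera(n);im=cv2.cvtColor(p["image"],cv2.COLOR_RGB2BGR)[c[1]:c[3],c[0]:c[2]]
    im=cv2.resize(im,None,fx=3,fy=3,interpolation=cv2.INTER_CUBIC);a.append(cv2.copyMakeBorder(im,0,420-im.shape[0],0,0,0))
cv2.imwrite("pics/9.png",np.hstack(a))
go(.6272,.2464,.185,75.1)
E
```

```text
t 30.2 [ 0.5453 -0.1828  0.1963] [180.    -0.    82.89] F [ 0.3  0.7 -0.2] op 0.0341 q [-19.   8.   9.  91.   0.  79.]
xyz [10.901  0.706  0.282] dr [ 0.    -0.     0.136]
```

View pics/9.png

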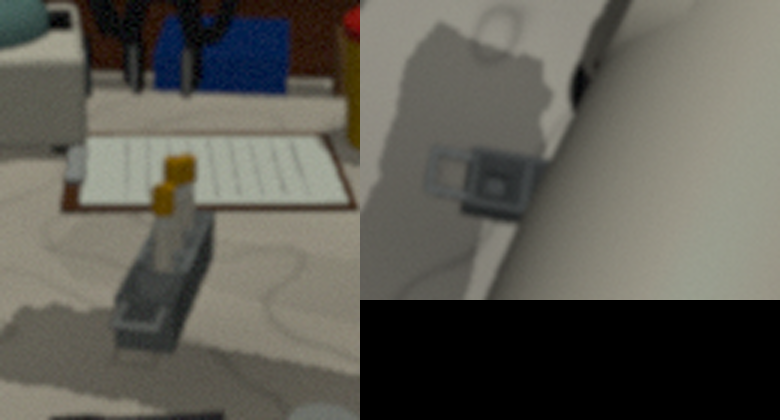

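b stands upright in well 2. Last is d.

{"method": "step_arm", "body": {"dr": [[0,0,0],[0,0,0.02],[0,0,0.04],[0,0,0.06],[0,0,0.08],[0,0,0.1],[0,0,0.12],[0,0,0.136]], "xyz": [[0.3,0,0],[1.1,0.06,0],[2.1,0.12,0],[3.2,0.2,0],[4.3,0.27,0],[5.4,0.35,0],[6.5,0.42,0],[7.6,0.49,0]], "gripper": [0.4,0.4,0.4,0.4,0.4,0.4,0.4,0.4]}}

```text
time: 31.0
ee_pos: [0.6017, 0.119, 0.1955]
tcp_rot: [-179.9, 0.0, 75.1]
wrist_force: [1.3, -0.3, -0.2]
opening: 0.0342
```

```bash
python3 mv.py .6272 .2464 .185 75.1
```

```text
t 31.0 [0.6017 0.119  0.1955] [-1.7992e+02  3.0000e-02  7.5080e+01] F [ 1.3 -0.3 -0.2] op 0.0342 q [ 11.  13.  16.  92.   0. 116.]
xyz [ 3.241 -0.203  0.261] dr [-0.0013  0.0005 -0.0004]
```

{"method": "step_arm", "body": {"dr": [[0,0,0],[0,0,0],[0,0,0],[0,0,0],[0,0,0],[0,0,0],[0,0,0],[0,0,0]], "xyz": [[0.8,-0.05,0],[1.6,-0.1,0],[2.3,-0.15,0],[2.8,-0.2,0.1],[3.2,-0.22,0.2],[3.32,-0.23,0.26],[3.32,-0.23,0.26],[3.32,-0.23,0.26]], "gripper": [0.4,0.4,0.4,0.4,0.4,0.4,0.4,0.4]}}

```text
time: 31.8
ee_pos: [0.6275, 0.2463, 0.1861]
tcp_rot: [-180.0, 0.0, 75.1]
wrist_force: [-0.4, -0.2, 0.7]
opening: 0.034
```

```bash
python3 - <<'E'
from mv import *
p=bot.camera("side")
go(.6272,.2464,.075,75.1)
E
```

```text
t 31.85 [0.6276 0.2461 0.1864] [179.99   0.    75.05] F [ 0.2 -0.1 -0.5] op 0.0341 q [ 21.  22.  26.  93.  -0. 126.]
xyz [ 0.004 -0.012  2.785] dr [ 0.0002  0.     -0.001 ]
```

{"method": "step_arm", "body": {"dr": [[0,0,0],[0,0,0],[0,0,0],[0,0,0],[0,0,0],[0,0,0],[0,0,0],[0,0,0]], "xyz": [[0,-0.01,0.2],[0,-0.01,0.6],[0,-0.01,1.1],[0,-0.01,1.6],[0,-0.01,2.1],[0,-0.01,2.5],[0,-0.01,2.78],[0,-0.01,2.78]], "gripper": [0.4,0.4,0.4,0.4,0.4,0.4,0.4,0.4]}}

```text
time: 32.65
ee_pos: [0.6263, 0.2465, 0.073]
tcp_rot: [-179.9, 0.1, 75.1]
wrist_force: [0.0, 0.1, -0.8]
opening: 0.0344
```

{"method": "step_arm", "body": {"dr": [[0,0,0],[0,0,0],[0,0,0],[0,0,0],[0,0,0],[0,0,0],[0,0,0],[0,0,0]], "xyz": [[0,0,0],[0,0,0],[0,0,0],[0,0,0],[0,0,0],[0,0,0],[0,0,0],[0,0,0]], "gripper": [0.36,0.32,0.28,0.24,0.2,0.1,0,0]}}

```text
time: 33.45
ee_pos: [0.6274, 0.2474, 0.0755]
tcp_rot: [180.0, -0.0, 75.1]
wrist_force: [0.1, 0.1, 5.5]
opening: 0.0181
```

{"method": "step_arm", "body": {"dr": [[0,0,0],[0,0,0],[0,0,0],[0,0,0],[0,0,0],[0,0,0],[0,0,0],[0,0,0]], "xyz": [[0,0,-0.1],[0,0,-0.4],[0,0,-0.8],[0,0,-1.2],[0,0,-1.6],[0,0,-2.0],[0,0,-2.4],[0,0,-2.5]], "gripper": [0,0,0,0,0,0,0,0]}}

```text
time: 34.25
ee_pos: [0.6276, 0.2475, 0.1775]
tcp_rot: [179.9, -0.1, 75.1]
wrist_force: [-0.2, 0.2, 0.5]
opening: 0.0178
```

```bash
python3 - <<'E'
from mv import *
import cv2
for n,c in(("side",(130,100,270,280)),):
    p=bot.camera(n);im=cv2.cvtColor(p["image"],cv2.COLOR_RGB2BGR)[c[1]:c[3],c[0]:c[2]]
    cv2.imwrite(f"pics/{n}10.png",cv2.resize(im,None,fx=3.3,fy=3.3,interpolation=cv2.INTER_CUBIC))
go(.5507,-.137,.175,82.9)
E
```

```text
t 34.3 [0.6276 0.2475 0.177 ] [ 1.7988e+02 -9.0000e-02  7.5100e+01] F [ 0.4 -0.6 -0.9] op 0.0178 q [ 22.  22.  24.  92.  -0. 126.]
xyz [-9.783  0.612  0.037] dr [ 0.0021 -0.0014 -0.1361]
```

View pics/side10.png

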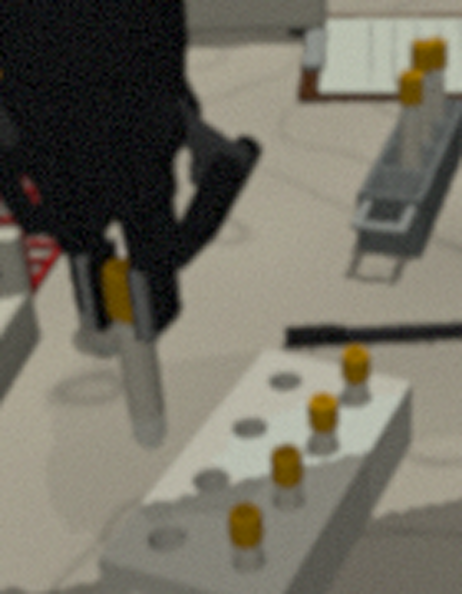

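Tube d is held and all four short tubes still stand in the rack. Moving to well 1.

{"method": "step_arm", "body": {"dr": [[0,0,-0.01],[0,0,-0.02],[0,0,-0.04],[0,0,-0.06],[0,0,-0.08],[0,0,-0.1],[0,0,-0.12],[0,0,-0.136]], "xyz": [[-0.2,0.01,0],[-0.7,0.04,0],[-1.4,0.09,0],[-2.2,0.14,0],[-3.0,0.19,0],[-3.8,0.24,0],[-4.6,0.29,0],[-5.4,0.34,0]], "gripper": [0,0,0,0,0,0,0,0]}}

```text
time: 35.1
ee_pos: [0.5836, 0.0333, 0.1737]
tcp_rot: [-179.9, 0.0, 83.0]
wrist_force: [0.3, 0.3, 0.3]
opening: 0.0183
```

```bash
python3 mv.py .5507 -.137 .175 82.9
```

```text
t 35.1 [0.5836 0.0333 0.1737] [-1.7991e+02  2.0000e-02  8.2960e+01] F [0.3 0.3 0.3] op 0.0183 q [  3.   9.   8.  89.  -0. 100.]
xyz [-4.327 -0.294 -0.03 ] dr [-0.0016  0.0004  0.0011]
```

{"method": "step_arm", "body": {"dr": [[0,0,0],[0,0,0],[0,0,0],[0,0,0],[0,0,0],[0,0,0],[0,0,0],[0,0,0]], "xyz": [[-0.8,-0.05,0],[-1.6,-0.1,0],[-2.4,-0.16,0],[-3.1,-0.21,0],[-3.8,-0.26,0],[-4.2,-0.29,0],[-4.37,-0.3,0],[-4.37,-0.3,0]], "gripper": [0,0,0,0,0,0,0,0]}}

```text
time: 35.9
ee_pos: [0.5509, -0.1373, 0.1745]
tcp_rot: [-180.0, -0.0, 82.8]
wrist_force: [0.1, -0.4, -0.3]
opening: 0.0181
```

```bash
python3 - <<'E'
from mv import *
p=bot.camera("side")
go(.5507,-.137,.0735,82.9)
E
```

```text
t 35.95 [ 0.5512 -0.1366  0.1746] [-1.7998e+02 -2.0000e-02  8.2890e+01] F [ 0.1  0.9 -0. ] op 0.018 q [-14.   7.   6.  89.   0.  83.]
xyz [-0.011 -0.01   2.527] dr [-0.0004 -0.0003 -0.0002]
```

{"method": "step_arm", "body": {"dr": [[0,0,0],[0,0,0],[0,0,0],[0,0,0],[0,0,0],[0,0,0],[0,0,0],[0,0,0]], "xyz": [[-0.01,-0.01,0.2],[-0.01,-0.01,0.5],[-0.01,-0.01,0.85],[-0.01,-0.01,1.2],[-0.01,-0.01,1.5],[-0.01,-0.01,1.7],[-0.01,-0.01,1.85],[-0.01,-0.01,2.0]], "gripper": [0,0,0,0,0,0,0,0]}}

```text
time: 36.75
ee_pos: [0.5509, -0.1374, 0.0946]
tcp_rot: [180.0, 0.0, 82.9]
wrist_force: [0.2, 0.6, 0.1]
opening: 0.0181
```

{"method": "step_arm", "body": {"dr": [[0,0,0],[0,0,0],[0,0,0],[0,0,0],[0,0,0],[0,0,0],[0,0,0],[0,0,0]], "xyz": [[0,0,0.1],[0,0,0.2],[0,0,0.3],[0,0,0.37],[0,0,0.43],[0,0,0.47],[0,0,0.5],[0,0,0.5]], "gripper": [0,0,0,0,0,0,0,0]}}

```text
time: 37.55
ee_pos: [0.5507, -0.1373, 0.0748]
tcp_rot: [-180.0, -0.0, 82.9]
wrist_force: [0.8, 0.2, -0.6]
opening: 0.018
```

{"method": "step_arm", "body": {"dr": [[0,0,0],[0,0,0],[0,0,0],[0,0,0],[0,0,0],[0,0,0],[0,0,0],[0,0,0]], "xyz": [[0,0,0.02],[0,0,0.04],[0,0,0.06],[0,0,0.07],[0,0,0.08],[0,0,0.08],[0,0,0.08],[0,0,0.08]], "gripper": [0,0,0,0,0,0,0,0]}}

```text
time: 38.35
ee_pos: [0.5513, -0.1375, 0.0734]
tcp_rot: [179.9, 0.0, 82.9]
wrist_force: [-2.3, 0.4, 10.5]
opening: 0.0177
```

d is home. Releasing, then retreating clear.

{"method": "step_arm", "body": {"dr": [[0,0,0],[0,0,0],[0,0,0],[0,0,0],[0,0,0],[0,0,0],[0,0,0],[0,0,0]], "xyz": [[0,0,-0.02],[0,0,-0.02],[0,0,-0.02],[0,0,-0.02],[0,0,-0.02],[0,0,-0.02],[0,0,-0.02],[0,0,-0.02]], "gripper": [0,0.2,0.25,0.3,0.35,0.4,0.4,0.4]}}

```text
time: 39.15
ee_pos: [0.5507, -0.1373, 0.0724]
tcp_rot: [-180.0, 0.0, 82.9]
wrist_force: [0.1, 0.5, -0.8]
opening: 0.0342
```

{"method": "step_arm", "body": {"dr": [[0,0,0],[0,0,0],[0,0,0],[0,0,0],[0,0,0],[0,0,0],[0,0,0],[0,0,0]], "xyz": [[0,0,-0.2],[0,0,-0.5],[0,0,-0.9],[0,0,-1.4],[0,0,-2.0],[0,0,-2.6],[0,0,-3.2],[0,0,-3.5]], "gripper": [0.4,0.4,0.4,0.4,0.4,0.4,0.4,0.4]}}

```text
time: 39.95
ee_pos: [0.5514, -0.1374, 0.2159]
tcp_rot: [179.8, 0.0, 82.9]
wrist_force: [0.8, 0.3, 0.1]
opening: 0.034
```

{"method": "step_arm", "body": {"dr": [[0,0,0],[0,0,0],[0,0,0],[0,0,0],[0,0,0],[0,0,0],[0,0,0],[0,0,0]], "xyz": [[0.3,-0.3,0],[0.7,-0.9,0],[1.2,-1.7,0],[1.8,-2.5,0],[2.2,-3.3,0],[2.5,-4.0,0],[2.8,-4.6,0],[3.0,-5.0,0]], "gripper": [0.4,0.4,0.4,0.4,0.4,0.4,0.4,0.4]}}

```text
time: 40.75
ee_pos: [0.3657, 0.0072, 0.213]
tcp_rot: [180.0, -0.0, 82.9]
wrist_force: [1.1, 0.5, 0.3]
opening: 0.0341
```

{"method": "step_arm", "body": {"dr": [[0,0,0],[0,0,0],[0,0,0],[0,0,0],[0,0,0],[0,0,0],[0,0,0],[0,0,0]], "xyz": [[1,0,0],[2,0,0],[3,0,0],[4,0,0],[5,0,0],[6,0,0],[7,0,0],[7.5,0,0]], "gripper": [0.4,0.4,0.4,0.4,0.4,0.4,0.4,0.4]}}

```text
time: 41.55
ee_pos: [0.4041, 0.3069, 0.2122]
tcp_rot: [-180.0, -0.0, 83.0]
wrist_force: [-0.7, -1.0, -0.4]
opening: 0.0339
```

```bash
python3 - <<'E'
from mv import *
import cv2,pickle
for n,c in(("side",(150,100,290,320)),("top",(120,110,400,230))):
    p=bot.camera(n);pickle.dump(p,open(n+"0.pkl","wb"));im=cv2.cvtColor(p["image"],cv2.COLOR_RGB2BGR)[c[1]:c[3],c[0]:c[2]]
    cv2.imwrite(f"pics/{n}_end.png",cv2.resize(im,None,fx=2.7,fy=2.7,interpolation=cv2.INTER_CUBIC))
from fit import *
for n in C:
    for c in caps(n):print(n,c)
E
```

```text
side ([256.99, 120.98], [251, 112, 13, 20, 134])
side ([127.37, 122.93], [118, 118, 18, 12, 147])
side ([145.43, 129.68], [139, 124, 14, 13, 120])
side ([121.86, 136.1], [118, 131, 9, 10, 63])
side ([113.52, 136.7], [110, 132, 8, 10, 64])
side ([250.0, 139.5], [247, 135, 7, 10, 66])
side ([105.86, 146.92], [97, 141, 19, 13, 146])
side ([130.21, 149.7], [126, 144, 9, 12, 82])
side ([237.23, 209.42], [234, 204, 8, 12, 71])
side ([227.49, 224.57], [224, 220, 8, 11, 70])
side ([216.57, 240.66], [213, 235, 8, 12, 82])
side ([204.03, 258.89], [200, 253, 9, 13, 96])
top ([283.14, 54.23], [281, 51, 5, 8, 35])
top ([308.82, 57.15], [306, 54, 6, 8, 34])
top ([335.06, 57.06], [333, 54, 5, 8, 33])
top ([274.04, 64.1], [271, 61, 8, 8, 51])
top ([300.37, 65.7], [297, 62, 7, 9, 43])
top ([326.39, 67.37], [323, 63, 7, 10, 41])
top ([281.88, 79.42], [279, 76, 7, 8, 48])
top ([317.0, 80.22], [313, 76, 8, 10, 50])
top ([334.3, 82.28], [331, 79, 8, 9, 53])
top ([147.86, 166.14], [146, 164, 5, 5, 21])
top ([165.14, 171.86], [163, 170, 5, 5, 21])
top ([182.72, 177.44], [181, 175, 5, 6, 18])
top ([200.05, 183.21], [198, 181, 5, 5, 19])
top ([308.31, 185.78], [305, 182, 8, 8, 51])
top ([328.35, 187.67], [325, 184, 8, 8, 46])
top ([348.28, 190.33], [345, 187, 8, 8, 46])
top ([365.57, 195.43], [362, 192, 8, 8, 46])
```

View pics/side_end.png

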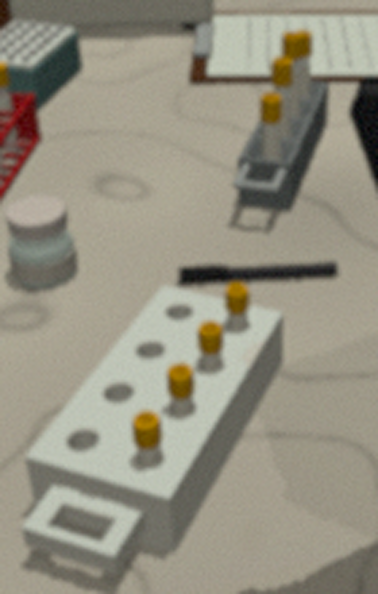

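View pics/top_end.png

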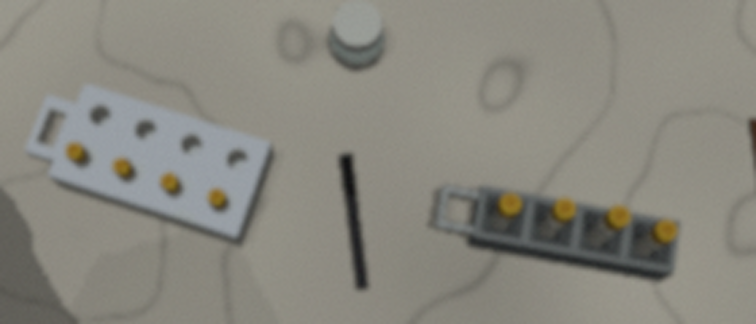

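All four tall tubes stand in the carrier (top crop x = 510 to 667). The short tubes' caps have not moved by more than about 0.2 px. One numeric check on height and uprightness before I hand in.

```bash
python3 - <<'E'
from fit import *
m=[(308.31,185.78),(328.35,187.67),(348.28,190.33),(365.57,195.43)]
for (x,y,h),u in zip([(.5507,-.137,98),(.545,-.1827,114),(.5394,-.2283,122),(.5339,-.274,106)],m):
    X=np.array([[x,y,(h-6)/1000]]);print(h,"top res px",(proj(C["top"],X)[0]-u).round(2),"side",proj(C["side"],X)[0].round(1))
from workcell import bot
print(bot.job_done())
E
```

```text
98 top res px [-0.86  0.21] side [249.8 140. ]
114 top res px [-0.74  0.25] side [254.  126.5]
122 top res px [-0.61  0.29] side [257.8 116.7]
106 top res px [-0.24 -0.01] side [261.2 116. ]
the job is handed in; nothing more can be done
None
```

The four tall tubes are in the grey carrier in their original order. From the handle the wells hold d, b, a and c, which matches the rack order from the finger lug. The job was handed in at about 42 s of the 102 s allowed.

- **Seating:** I lowered each tube until the floor pushed back with 9–15 N, at the tool height worked out for a fully home tube. I released each one only after that.
- **Final pictures:** In the top view all four caps are within 0.9 pixel (about 2 mm) of where upright, home tubes should be. In the side view d's cap matches as well, but the a, b and c caps overlap there, so I could not measure those separately.
- **Short tubes:** All four still stand in the white rack, and their caps have not moved by more than about 0.2 pixel.
- **One mismatch:** The first tube placed, c, met about 3.5 N of side force in its well because my carrier position was about 1.5–2 mm off along the row. I corrected the aim for c and for the other three, which went in without side load.

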